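# Load the heated drying rack with lacquered glass panels and put its breaker back on

## Robot

A 6-joint arm with a two-finger parallel gripper is mounted at the origin on the work surface. World frame = base frame: x ahead of the robot, y to its left, z up, the work surface at z = 0. Lengths are in mm, angles in rad, forces in N, time in s.
With the tool pointing down it reaches from about 275 to 750 mm from the base axis. Payload 10.2 kg.
Tool frame: the origin (TCP) lies at the very end of the fingers, on their centre line; the grasp point (between the pads) lies 19 mm behind it (ctrl.grip_depth is the distance from the TCP to the grasp point, in mm); z points along the fingers, x is the direction in which the jaws open and shut, and the axes are right-handed (so a half turn about z gives the same grasp; the last joint's range is limited). The gripper opens to 85 mm and grips with 20 to 120 N. Pads are 22 mm wide; open, the fingers measure 114 mm over their backs; the gripper's body (76 mm by 85 mm) begins 54 mm behind the grasp point. The pads swing forward as they close: fully open they stand 13 mm farther back than shut.
Start: joints at [-1.465, 0.313, 1.498, -0, 1.331, -0.223], TCP at [169.514, -496.887, 231.294] pointing down, gripper open.
Joint ranges: [-2.94, 2.94], [-0.97, 2.17], [0.19, 2.56], [-1.23, 4.37], [0.02, 3.11], [-2.88, 2.88]. Speed limits (rad/s): [2.39, 2.39, 3.01, 3.14, 3.14, 3.14].

## Interface

Orientations are given as a unit quaternion [w, x, y, z].
In Python, from rig import ctrl gives the robot as it stands.
- The arm moves only by the tool play_rows, never from a script. Its argument "motion" is a list of rows, each a list of 2 entries, a list of its own where there are three numbers: the shift along the tool's x, y, z in mm, then the turn, a rotation vector about the tool's x, y, z in degrees. A call has 1 to 20 rows; each row shifts and turns the commanded pose from where the row before left it, along the tool's axes as they then stand; what a row does not reach is not made up. A row lasts 1/12 s, in which the tool goes at most 41.7 mm and 7.16 degrees, less where a joint would pass 70% of its speed; a pose out of reach is approached as far as the arm can. A call with a gripper value outside its range is refused whole. "fingers" is the finger opening in mm, from 0 to 85.4, set as the call begins (left out, the last holds). The fingers move at their own pace and stop on an object; "squeeze" is the grip in N (left out, the last holds). Time passes only in rows, so rows that do not move let the fingers close. It gives the time, the measured TCP pose, the force and the opening at its end, in the units of the state.
- ctrl.sense(): the state, without advancing time (a new reading comes with each control period).
- ctrl.capture(name): name is "scene" or "top"; returns the picture (480x640x3 uint8, red, green, blue); there is no depth.
- ctrl.get_calibration(name): a dict with "K" (3x3 intrinsics, pixels), "R" (3x3) and "t" (3): a world point X has camera coordinates R X + t. Camera axes: x right, y down, z forward; pixel columns grow to the right and rows downward; lengths in mm; the calibration is good to about 2 mm. A picture is of the moment at which its call begins. get_calibration takes no time and is no camera call.
- ctrl.finish_job(): hands the job in, once; it reports no verdict.
Trained networks look in the newest picture that a camera, given by its name, has taken for a name from the list of things; names that differ only in an ending like _2 or _b are one class to them, and where a whole thing is asked for, a point or a joint stands for the part that bears it (a point fixed in the world has none). Each returns a list of dicts, best first, with "p" (0 to 1); they miss things now and then, are a little off and sometimes report something else, mostly with a low value. They report only what shows in the picture. A call takes as long as a camera call.
- ctrl.spot_in(camera, name): "position" ([column, row] as shares, 0 to 1, of the picture: columns of its width, rows of its height, amid what is visible of it).
The state is a dict: "time_s": time; "joints": joint angles; "dq": joint speeds; "tau": joint torques, N m; "eef_pos": TCP position; "ee_rot": TCP orientation; "force": force on the tool from outside, world axes, zero at the start; "wrist_torque": the same for the moment, N m; "grip_width": opening from 0.0 (shut) to 1.0 (fully open).
Only numpy, scipy, OpenCV 4.12 (cv2) and the standard library are available. Lean on these libraries where they do the work, as an engineer would, in place of code of your own. Each camera call takes 0.05 s, during which the arm holds its last target. There are 200 camera calls.

## Task

Dry this batch of lacquered glass panels: first press the red test button of the rack's breaker, with every panel still in the carrier, so that its lever drops and the rack is dead. Then move the mug off the rack to stand on the cork coaster, and lean all the panels from the carrier side by side against the rack's top tube, touching them only on the bare margin: foot on the yellow line so that each leans back 20 degrees from vertical (15 to 25 will do), bare margin up, lacquer facing outwards, square to the tube and not touching one another. Last, when all the panels stand and the mug is off the rack, lift the breaker's lever fully back up to start the heat; set the glass down gently, never let a panel fall over, and leave the other things on the table where they are.

Things in the scene. Friction and masses are not known exactly. Their poses are not given: they have to be found in the camera images.
- panel_red: Glass panel, 80 wide x 150 tall x 8 thick, 0.24 kg, pale glass; the lower 105 mm of one face has red lacquer, still soft; the upper 45 mm is a bare margin for handling. Origin: centre of its underside; +z up along the panel, y along its width, the lacquered face looks to -x. Stands upright in one of the carrier's four slots (which one varies). May be absent.
- panel_navy: Glass panel, 80 wide x 150 tall x 8 thick, 0.24 kg, pale glass; the lower 105 mm of one face has navy blue lacquer, still soft; the upper 45 mm is a bare margin for handling. Origin: centre of its underside; +z up along the panel, y along its width, the lacquered face looks to -x. Stands upright in one of the carrier's four slots (which one varies). May be absent.
- panel_yellow: Glass panel, 80 wide x 150 tall x 8 thick, 0.24 kg, pale glass; the lower 105 mm of one face has yellow lacquer, still soft; the upper 45 mm is a bare margin for handling. Origin: centre of its underside; +z up along the panel, y along its width, the lacquered face looks to -x. Stands upright in one of the carrier's four slots (which one varies). May be absent.
- panel_green: Glass panel, 80 wide x 150 tall x 8 thick, 0.24 kg, pale glass; the lower 105 mm of one face has green lacquer, still soft; the upper 45 mm is a bare margin for handling. Origin: centre of its underside; +z up along the panel, y along its width, the lacquered face looks to -x. Stands upright in one of the carrier's four slots (which one varies). May be absent.
- carrier: White slotted carrier, fixed, 230 x 110, floor 15 above the table. Origin: centre of its underside; x across the slots (away from the robot), y along them. Slots 11 wide at x = -75, -25, 25, 75; combs 40 deep hold each panel's side edges up to 55 above the table, 1.5 play. Panels' tops are 165 above the table; all lacquered faces look to the carrier's -x.
- rack: Heated rack, fixed. Grey base 150 (x) x 420 (y), black mat on top, 20 above the table. Origin: centre of underside; front is -x. Two 12 mm steel tubes along y over x = 45, axes 55 and 95 above the table, on 16 mm posts at y = +-200. Yellow line, 4 wide, at x = 11: a panel leaning on the upper tube with its back face's lower edge there leans back 20 deg (7 mm less/more = 25/15). Usable y +-160.
- mug: Yellow mug, 64 mm diameter, 85 mm high, straight sides, 0.22 kg; origin: centre of its underside; a handle sticks out 37 mm from the wall on its +y side. Starts upright on the rack's mat, in front of the yellow line, handle roughly towards the rack's front.
- coaster: Cork coaster, fixed, a disc of 100 mm diameter and 4 mm high; origin: centre of its underside.
- breaker: Earth-leakage breaker on a grey console, fixed. Origin: centre of its underside; its front is -x; y along the lever's hinge. Its light grey face (130 x 130 mm) slopes up towards the back at 15 degrees; the face's centre is 94 mm above the table, straight over the origin.
- test_button (a joint): Red round push button of 22 mm diameter on the face, beside the lever (breaker y = +45 mm), standing 13 mm proud; it slides square to the sloping face, 0 = out, 0.006 m = fully in (5 N, springs back). Past about 4 mm it trips the lever.
- button_top (a point): Centre of the red button's top.
- lever (a joint): Black breaker lever with white tip band, 30 wide (breaker y) x 12 thick, reaching 68 mm from its hinge. 0 = fully up (10 degrees past vertical, to the back), 1.05 rad = dropped to the front, 40 degrees above level. Turns easily and falls by its own weight to whichever side of vertical it is on (upright at 0.17).
- lever_tip (a point): Centre of the lever's free end.
- lever_hinge (a point): Centre of the lever's hinge, which runs along the breaker's y. The face beside the lever is flat and free.
- spray_bottle: Blue bottle, 64 mm diameter, 170 high, origin at its underside. Leave alone.
- lacquer_jar: Amber jar, 72 mm diameter, 85 high, origin at its underside. Leave alone.
- ref_block: Steel disc, 64 mm diameter, 16 high, origin at its underside. Leave alone.
- phone: Black phone lying flat, 150 x 74 x 9. Leave alone.
- mouse: Black computer mouse, 110 x 60 x 30. Leave alone.
- clipboard: Clipboard with paper, 150 x 105 x 14. Leave alone.
- caliper_case: Black caliper case, 190 x 70 x 30. Leave alone.

How it is judged (in metres and radians):
On the way, in this order (a step that is already met when the one before it is completed fails the run):
1. the test button is pressed in (3 mm or more) while the lever is still up and every panel still stands in the carrier (value of joint test_button above 0.003 m and value of joint lever below 0.8 rad and distance of each of panel_red, panel_navy, panel_yellow, panel_green from where it was at the start of the episode below 0.03 m).
2. the lever has dropped (value of joint lever above 0.95 rad), for 0.2 s.
3. with the lever still down and the mug off the rack, every panel leans on the rack, let go and at rest (value of joint lever above 0.95 rad and height (world z) of mug below 0.015 m and angle between panel_red's own z axis and vertical between 0.262 and 0.436 rad and angle between each of panel_red, panel_navy, panel_yellow, panel_green's own x axis and vertical above 1.815 rad and z of panel_red in the frame of rack between 0.015 and 0.027 m and x of panel_red in the frame of rack between -0.012 and 0.028 m and y of panel_red in the frame of rack between -0.162 and 0.162 m and angle between the y axis of each of panel_red, panel_navy, panel_yellow, panel_green and the y axis of rack, either way round below 0.15 rad and linear speed of each of panel_red, panel_navy, panel_yellow, panel_green below 0.02 m/s and contact force between each of panel_red, panel_navy, panel_yellow, panel_green and the fingers below 0.05 N and angle between panel_navy's own z axis and vertical between 0.262 and 0.436 rad and z of panel_navy in the frame of rack between 0.015 and 0.027 m and x of panel_navy in the frame of rack between -0.012 and 0.028 m and y of panel_navy in the frame of rack between -0.162 and 0.162 m and angle between panel_yellow's own z axis and vertical between 0.262 and 0.436 rad and z of panel_yellow in the frame of rack between 0.015 and 0.027 m and x of panel_yellow in the frame of rack between -0.012 and 0.028 m and y of panel_yellow in the frame of rack between -0.162 and 0.162 m and angle between panel_green's own z axis and vertical between 0.262 and 0.436 rad and z of panel_green in the frame of rack between 0.015 and 0.027 m and x of panel_green in the frame of rack between -0.012 and 0.028 m and y of panel_green in the frame of rack between -0.162 and 0.162 m and distance between panel_red and panel_navy above 0.0815 m and distance between each of panel_red, panel_navy and panel_yellow above 0.0815 m and distance between each of panel_red, panel_navy, panel_yellow and panel_green above 0.0815 m), for 0.3 s.
4. the lever is lifted fully up, the panels still leaning on the rack (value of joint lever below 0.08 rad and angle between panel_red's own z axis and vertical between 0.262 and 0.436 rad and angle between each of panel_red, panel_navy, panel_yellow, panel_green's own x axis and vertical above 1.815 rad and z of panel_red in the frame of rack between 0.015 and 0.027 m and x of panel_red in the frame of rack between -0.012 and 0.028 m and y of panel_red in the frame of rack between -0.162 and 0.162 m and angle between the y axis of each of panel_red, panel_navy, panel_yellow, panel_green and the y axis of rack, either way round below 0.15 rad and linear speed of each of panel_red, panel_navy, panel_yellow, panel_green below 0.02 m/s and contact force between each of panel_red, panel_navy, panel_yellow, panel_green and the fingers below 0.05 N and angle between panel_navy's own z axis and vertical between 0.262 and 0.436 rad and z of panel_navy in the frame of rack between 0.015 and 0.027 m and x of panel_navy in the frame of rack between -0.012 and 0.028 m and y of panel_navy in the frame of rack between -0.162 and 0.162 m and angle between panel_yellow's own z axis and vertical between 0.262 and 0.436 rad and z of panel_yellow in the frame of rack between 0.015 and 0.027 m and x of panel_yellow in the frame of rack between -0.012 and 0.028 m and y of panel_yellow in the frame of rack between -0.162 and 0.162 m and angle between panel_green's own z axis and vertical between 0.262 and 0.436 rad and z of panel_green in the frame of rack between 0.015 and 0.027 m and x of panel_green in the frame of rack between -0.012 and 0.028 m and y of panel_green in the frame of rack between -0.162 and 0.162 m and distance between panel_red and panel_navy above 0.0815 m and distance between each of panel_red, panel_navy and panel_yellow above 0.0815 m and distance between each of panel_red, panel_navy, panel_yellow and panel_green above 0.0815 m), for 0.3 s.
At the end, for the whole second after the job is handed in: Each panel rests released on the mat: tilt 15-25 deg, lacquer out, margin up, underside centre at rack x -12..28, |y| < 162 mm, square within 0.15 rad, centres 82 mm apart or more. Lever below 0.08 rad. Mug upright, within 25 mm of the coaster's centre (all of step 4 and horizontal distance between mug and coaster below 0.025 m and angle between mug's own z axis and vertical below 0.1 rad and height (world z) of mug below 0.01 m and linear speed of mug below 0.02 m/s); the robot touches nothing.
It fails at once if a panel falls over (leans more than 50 degrees) (angle between any of panel_red, panel_navy, panel_yellow, panel_green's own z axis and vertical above 0.9 rad).
It fails at once if a panel is banged on the rack (over 60 N) (contact force between any of panel_red, panel_navy, panel_yellow, panel_green and rack above 60 N).
It fails at once if the fingers press on the lacquered lower 105 mm of a panel (over 1 N) (contact force between the fingers and panel_red_c0 above 1 N or contact force between the fingers and panel_navy_c0 above 1 N or contact force between the fingers and panel_yellow_c0 above 1 N or contact force between the fingers and panel_green_c0 above 1 N).
It fails at once if a bystander is moved more than 40 mm (distance of any of spray_bottle, lacquer_jar, ref_block, phone, mouse, clipboard, caliper_case from where it was at the start of the episode above 0.04 m).
Of panel_red, panel_navy, panel_yellow, panel_green only 2 to 4 are there at a start; the rules pass over those that are not, and their reading is None.
At some moment in a run one of mug may be knocked a few centimetres aside while the robot is not near it.
It also fails if it takes over 210 s, if anything falls off the work surface, if the arm or the gripper's body presses on something with over 40 N, if the wrist force passes 120 N, or if a joint passes its speed limit or range.

## Working session

There is one attempt and no reset: what is moved stays moved. The work goes in short steps, Python scripts to look and compute and a tool call to move; the robot and the scene stay as the last step left them, time stands still between calls to the robot, and variables do not carry over. Pictures are saved under pics/ and viewed, about 12 in all and at most 16, crops included, and the job is handed in when it is done.

Besides the shell and the picture viewer there is one more tool, called after "Request:" as name([rows], argument=value, ...), one row to a line, values as JSON. play_rows: Moves the arm, as the interface text tells. Its arguments: {"type":"object","properties":{"motion":{"type":"array"},"fingers":{"type":"number"},"squeeze":{"type":"number"}},"required":["motion"]}

```bash
ls; mkdir -p pics; cat > h.py <<'E'
from rig import ctrl
import numpy as np, cv2
from scipy.spatial.transform import Rotation as Ro
def ray(cam,uv):
    c=ctrl.get_calibration(cam);K,R,t=[np.array(c[k]) for k in('K','R','t')]
    d=R.T@np.linalg.solve(K,[uv[0],uv[1],1]);return -R.T@t,d
def at(cam,uv,z):
    o,d=ray(cam,uv);return o+d*(z-o[2])/d[2]
def proj(cam,X):
    c=ctrl.get_calibration(cam);K,R,t=[np.array(c[k]) for k in('K','R','t')]
    p=K@(R@np.array(X,float)+t);return p[:2]/p[2]
def rot(q): return Ro.from_quat([q[1],q[2],q[3],q[0]])
def snap(cam,name):
    im=ctrl.capture(cam);cv2.imwrite(f'pics/{name}.png',im[:,:,::-1]);return im
E
python3 - <<'E'
from h import *
np.set_printoptions(precision=1,suppress=True)
for c in('scene','top'):
    snap(c,c+'0')
    k=ctrl.get_calibration(c);print(c,np.array(k['K']).tolist(),ray(c,(320,240)))
    for n in['panel_red','panel_navy','panel_yellow','panel_green','carrier','rack','mug','coaster','breaker','button_top','lever_tip','lever_hinge','spray_bottle','lacquer_jar']:
        for d in ctrl.spot_in(c,n)[:2]:
            if d['p']>.3: 
                uv=np.array(d['position'])*[640,480];print(n,round(d['p'],2),uv,at(c,uv,0)[:2],at(c,uv,100)[:2])
print(ctrl.sense())
E
```

```text
pics
scene [[468.44402946504016, 0.0, 317.7396830517535], [0.0, 468.44402946504016, 249.08245126358878], [0.0, 0.0, 1.0]] (array([1187.9, -765.4,  902. ]), array([-0.5,  0.6, -0.6]))
panel_red 0.77 [278.5 299.4] [ 524.4 -107. ] [ 598. -180.]
panel_red 0.69 [260.6 289.2] [ 457.5 -108.5] [ 538.5 -181.3]
panel_navy 0.71 [261.6 290.9] [ 464.5 -111.6] [ 544.7 -184.1]
carrier 0.75 [285.5 323.7] [ 599.6 -162.3] [ 664.8 -229.2]
rack 0.93 [368.9 246.2] [584.3 248.3] [651.2 135.9]
rack 0.36 [381.1 308.9] [763.8  38.9] [810.9 -50.2]
mug 0.7 [353.  258.9] [582.  165.1] [649.2  61.9]
coaster 0.87 [299.3 262.3] [465.3  50.2] [545.4 -40.3]
coaster 0.51 [352.1 257. ] [574.5 171. ] [642.5  67.2]
button_top 0.66 [274.5 299.1] [ 515.  -113.2] [ 589.6 -185.5]
button_top 0.56 [177.4 330.1] [ 399.  -352.1] [ 486.5 -397.9]
lever_tip 0.61 [155.7 326.9] [ 346.6 -380.1] [ 439.9 -422.8]
lever_tip 0.4 [305.  220.6] [336.5 230.7] [430.9 120.3]
lever_hinge 0.95 [164.7 351.1] [ 430.  -414.7] [ 514.  -453.6]
lever_hinge 0.34 [408. 206.] [562.1 529.7] [631.5 386.1]
spray_bottle 0.62 [384.4 308.2] [769.3  46.6] [815.
[... 489 characters left out ...]
] [484.5  39.9] [469.9  41.7]
breaker 0.62 [503.6 263.8] [ 469.3 -434.9] [ 455.8 -399.1]
lever_hinge 0.57 [507.3 265.7] [ 463. -444.] [ 449.9 -407.5]
spray_bottle 0.87 [341.1 163.4] [811.6 -29.1] [773.5 -22.4]
spray_bottle 0.74 [444.4 307. ] [ 372.1 -254.6] [ 365.6 -231.7]
lacquer_jar 0.91 [142.  332.6] [399.5 557. ] [391.  521.4]
{'time_s': 1.5, 'joints': array([-1.5,  0.3,  1.5, -0. ,  1.3, -0.2]), 'dq': array([-0.,  0., -0., -0.,  0., -0.]), 'tau': array([ -0. , -41.2, -26. ,  -0. ,   0. ,   0. ]), 'eef_pos': array([ 169.5, -496.9,  231.3]), 'ee_rot': array([ 0. ,  0.8, -0.6,  0. ]), 'force': array([0.1, 1. , 0.3]), 'wrist_torque': array([ 0.,  0., -0.]), 'grip_width': 0.9976982846629973}
```

```bash
python3 - <<'E'
import cv2
for n in('scene0','top0'):
    a=cv2.imread(f'pics/{n}.png')
    if n=='scene0': c=a[150:400,130:430]
    else: c=a[150:360,200:550]
    cv2.imwrite(f'pics/{n}c.png',cv2.resize(c,(800,int(800*c.shape[0]/c.shape[1])) if n=='top0' else (720,600),interpolation=cv2.INTER_CUBIC))
E
```

```text
(no output)
```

View pics/scene0c.png

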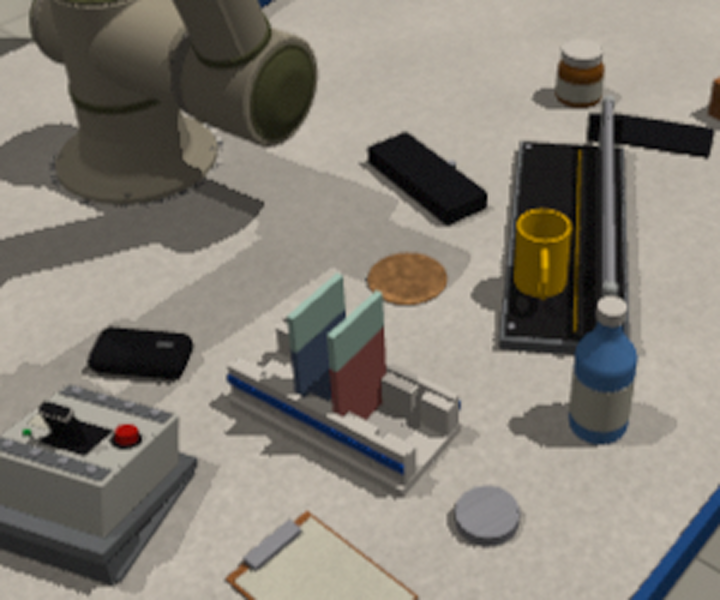

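View pics/top0c.png

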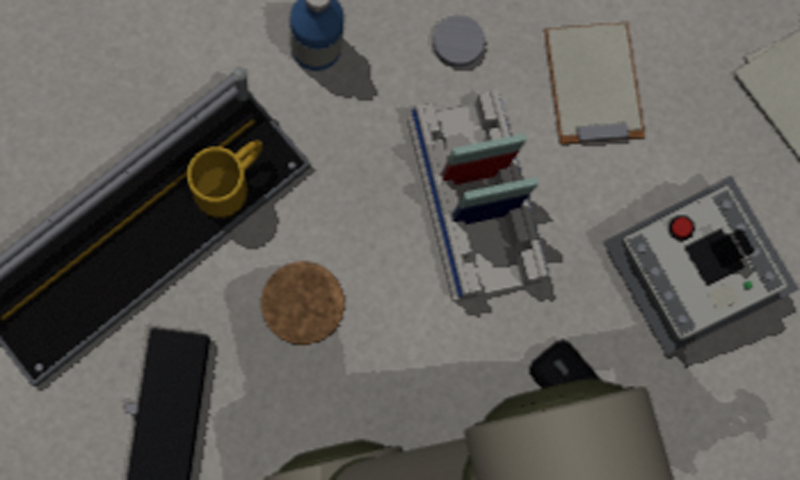

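Two panels (navy, red) stand in the carrier, the mug on the rack, and the breaker is at lower right in the top view. Zooming in for corners.

```bash
python3 - <<'E'
import cv2,numpy as np
t=cv2.imread('pics/top0.png');s=cv2.imread('pics/scene0.png')
def z(a,x0,y0,w,h,k):
    c=cv2.resize(a[y0:y0+h,x0:x0+w],None,fx=k,fy=k,interpolation=cv2.INTER_CUBIC)
    for i in range(0,w,10):
        cv2.line(c,(i*k,0),(i*k,6 if i%50 else 14),(0,255,0),1)
    for j in range(0,h,10): cv2.line(c,(0,j*k),(6 if j%50 else 14,j*k),(0,255,0),1)
    return c
cv2.imwrite('pics/b.png',np.hstack([z(t,460,220,100,100,4),z(s,120,300,100,100,4)]))
cv2.imwrite('pics/r.png',z(t,190,170,160,150,4))
cv2.imwrite('pics/c.png',np.hstack([z(t,370,180,80,110,5),z(s,215,255,80,110,5)]))
E
```

```text
(no output)
```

View pics/b.png

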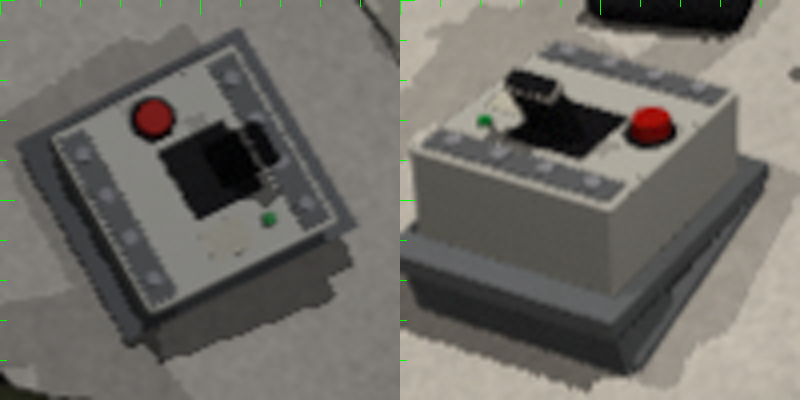

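View pics/r.png

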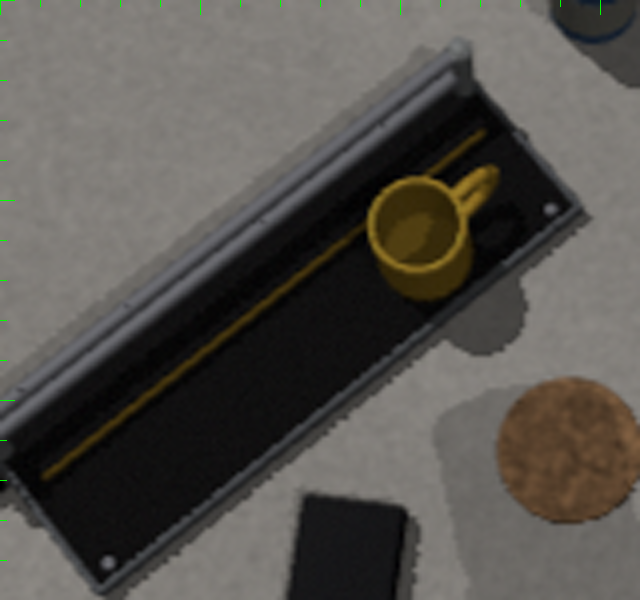

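View pics/c.png

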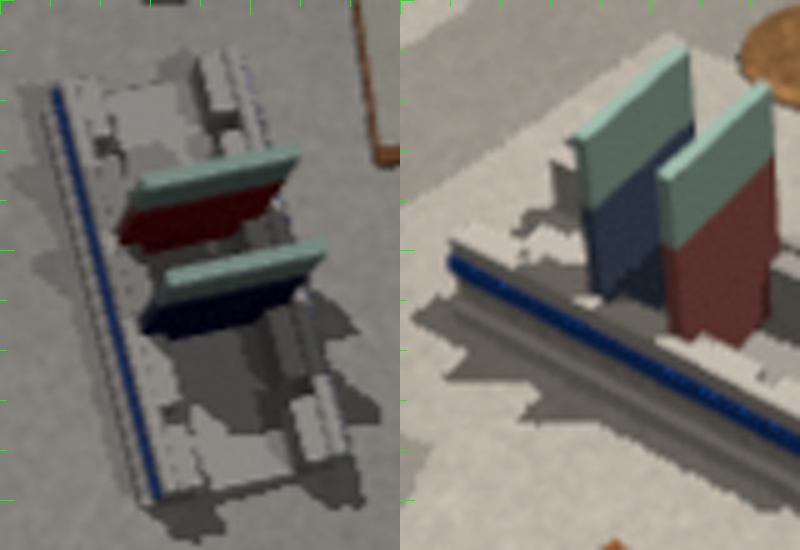

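```bash
cat > fit.py <<'E'
from h import *
from scipy.optimize import least_squares
def T(p,loc): 
    c,s=np.cos(p[2]),np.sin(p[2]);x,y,z=loc
    return np.array([p[0]+c*x-s*y,p[1]+s*x+c*y,z])
def fit(pts,p0):
    f=lambda p:np.concatenate([proj(c,T(p,l))-uv for c,uv,l in pts])
    r=least_squares(f,p0,loss='soft_l1',f_scale=1.5);return r.x,f(r.x).reshape(-1,2)
E
python3 - <<'E'
from fit import *
np.set_printoptions(precision=1,suppress=True)
q=lambda x0,y0,k:(lambda u,v:np.array([x0+u/k,y0+v/k]))
t=q(190,170,4)
pts=[('top',t(580,208),(-75,-210,20)),('top',t(100,590),(-75,210,18)),('top',t(460,48),(45,-200,100))]
p,e=fit(pts,[580,250,.6]);print('rack',p,np.degrees(p[2]),e)
for uv in((45,478),(485,132)):
    w=at('top',t(*uv),20);c,s=np.cos(p[2]),np.sin(p[2]);d=w[:2]-p[:2];print('line in rack',c*d[0]+s*d[1],-s*d[0]+c*d[1])
t=q(460,220,4);s_=q(120,300,4)
h=65*np.cos(np.radians(15));k=65*np.sin(np.radians(15))
F=dict(fp=(-h,65,94-k),fm=(-h,-65,94-k),bm=(h,-65,94+k),bp=(h,65,94+k))
pts=[('top',t(52,140),F['fp']),('top',t(152,315),F['fm']),('top',t(335,232),F['bm']),('top',t(235,55),F['bp'])]
pt2=[('scene',s_(10,148),F['bm']),('scene',s_(210,212),F['bp']),('scene',s_(340,95),F['fp']),('scene',s_(145,45),F['fm'])]
for P in(pts,pts+pt2):
    p,e=fit(P,[460,-400,-.5]);print('breaker',p,np.degrees(p[2]),e.ravel())
def tri(a,b):
    o1,d1=ray('top',a);o2,d2=ray('scene',b)
    A=np.stack([d1,-d2],1);x=np.linalg.lstsq(A,o2-o1,rcond=None)[0];P,Q=o1+d1*x[0],o2+d2*x[1];return (P+Q)/2,np.linalg.norm(P-Q)
def loc(w):
    c,s=np.cos(p[2]),np.sin(p[2]);d=w[:2]-p[:2];return np.array([c*d[0]+s*d[1],-s*d[0]+c*d[1],w[2]])
for n,a,b in(('button',(153,117),(251,118)),('LED',(268,218),(85,121)),('tip',(262,143),(135,85))):
    w,g=tri(t(*a),s_(*b));print(n,w,g,loc(w))
t=q(370,180,5);s_=q(215,255,5)
for n,a in(('red',[(140,190),(298,166),(143,178),(299,150)]),('navy',[(168,286),(325,257),(168,272),(325,240)])):
    pts=[('top',t(*u),l) for u,l in zip(a,[(-4,40,165),(-4,-40,165),(4,40,165),(4,-40,165)])]
    b={'red':[(370,85),(262,178)],'navy':[(289,48),(182,143)]}[n]
    pt2=[('scene',s_(*u),l) for u,l in zip(b,[(4,40,165),(4,-40,165)])]
    for P in(pts,pts+pt2):
        p,e=fit(P,[580,-170,.1]);print(n,p,np.degrees(p[2]),e.ravel())
t=q(190,170,4)
print('coaster',at('top',t(568,450),4)); print('mug top',at('top',t(417,223),105),'handle end',at('top',t(492,170),90))
E
```

```text
rack [588.6 223.3   0.6] 32.416285238935565 [[ 1.4 -0.8]
 [-1.3  1. ]
 [-0.  -0.2]]
line in rack 7.604867640825319 190.06778357000985
line in rack 9.658428010510036 -189.01447409868518
breaker [ 449.1 -411.2   -1.3] -71.74019747104913 [-0.6  0.  -1.2  1.8  1.4 -0.1  0.5 -1.6]
breaker [ 454.  -412.4   -1.2] -70.48176960692373 [-0.8 -1.2 -0.3  0.   1.6 -2.9 -0.2 -3.8 -1.8 -0.5 -1.  -1.1 -1.2 -1.9
  0.9 -2.3]
button [ 495.  -390.9  101.9] 2.6922815616099753 [ -6.5  45.9 101.9]
LED [ 422.5 -450.9  100.8] 2.6938628331362464 [ 25.8 -42.5 100.8]
tip [ 464.3 -437.2  146.8] 5.096866331658741 [ 26.8   1.5 146.8]
red [ 595.2 -180.4    0. ] 2.730978138779412 [ 0.4  0.3  0.6 -0.1 -0.8 -0.4 -0.2  0.1]
red [ 596.4 -180.5    0. ] 2.861390398242527 [ 0.4 -0.1  0.6 -0.6 -0.8 -0.8 -0.3 -0.4 -0.5 -1.  -0.7 -1.2]
navy [ 547.2 -186.     0.1] 4.334173414914907 [ 0.1  0.2  0.6 -0.2 -0.6 -0.2 -0.2  0.1]
navy [ 548.4 -186.     0.1] 4.550968917696645 [ 0.1 -0.2  0.5 -0.7 -0.7 -0.6 -0.3 -0.4 -0.8 -0.7 -0.8 -1.6]
coaster [472.9  37.7   4. ]
mug top [616.6 118.9 105. ] handle end [650.4  67.   90. ]
```

```bash
cat > plan.py <<'E'
from h import *
np.set_printoptions(precision=2,suppress=True)
def frame(z,x):
    z=np.array(z,float)/np.linalg.norm(z);x=np.array(x,float);x-=z*(x@z);x/=np.linalg.norm(x)
    return np.stack([x,np.cross(z,x),z],1)
def plan(P,R=None,sym=True,show=True):
    s=ctrl.sense();R0=rot(s['ee_rot']).as_matrix()
    if R is None: R=R0
    c=[R]+([R@np.diag([-1,-1,1])] if sym else [])
    rv=[Ro.from_matrix(R0.T@k).as_rotvec(degrees=True) for k in c];i=np.argmin([np.linalg.norm(v) for v in rv])
    R=c[i];d=np.array(P,float)-s['eef_pos']
    print('t',round(s['time_s'],1),'pos',s['eef_pos'],'q6',s['joints'][5],'F',s['force'],'w',round(s['grip_width']*85.4,1))
    print(' turn',rv[i],'n>=',np.linalg.norm(rv[i])/7.1,'| shift before turn',R0.T@d,'after turn',R.T@d,'|',np.linalg.norm(d))
    return R
def yawdir(a): return np.array([np.cos(a),np.sin(a),0])
E
cat > geo.py <<'E'
from plan import *
by=np.radians(-71.1);bx=yawdir(by);byv=yawdir(by+np.pi/2);Z=np.array([0,0,1.])
B=np.array([451.5,-412,0]);n=-np.sin(np.radians(15))*bx+np.cos(np.radians(15))*Z
btn=at('top',(498.25,249.25),106.6)
E
python3 - <<'E'
from geo import *
print(btn, B-3.4*bx+45*byv+106.6*Z)
b=(btn+B-3.4*bx+45*byv+106.6*Z)/2
for x in(bx,byv): 
  plan(b+40*n,frame(-n,x))
E
```

```text
[ 493.47 -390.37  106.6 ] [ 492.97 -394.21  106.6 ]
t 1.5 pos [ 169.51 -496.9   231.31] q6 -0.22341368676460754 F [0.1  0.97 0.33] w 85.2
 turn [ 0.01 15.   -0.06] n>= 2.112318267425726 | shift before turn [  -4.83 -340.14   86.06] after turn [ -26.59 -340.14   81.98] | 350.8900452489023
t 1.5 pos [ 169.51 -496.9   231.31] q6 -0.22341368676460754 F [0.1  0.97 0.33] w 85.2
 turn [11.78 11.76 89.38] n>= 12.805159158870987 | shift before turn [  -4.83 -340.14   86.06] after turn [-340.14   26.59   81.98] | 350.8900452489023
```

Request:
play_rows([
  [[0,0,0],[0,5,0]],
  [[0,0,0],[0,5,0]],
  [[0,0,0],[0,5,0]],
  [[-2,-28,0],[0,0,0]],
  [[-2,-28,0],[0,0,0]],
  [[-2,-28,0],[0,0,0]],
  [[-2,-28,0],[0,0,0]],
  [[-2,-28,0],[0,0,0]],
  [[-2,-28,0],[0,0,0]],
  [[-2,-28,0],[0,0,0]],
  [[-2,-28,0],[0,0,0]],
  [[-2,-28,0],[0,0,0]],
  [[-2,-28,0],[0,0,0]],
  [[-3,-30,0],[0,0,0]],
  [[-3,-30,0],[0,0,0]],
  [[0,0,0],[0,0,0]],
  [[0,0,0],[0,0,0]],
], fingers=0)

```text
time_s: 2.92
eef_pos: [484.0, -362.5, 224.1]
ee_rot: [0.076, 0.807, -0.576, 0.106]
force: [-0.1, 0.8, 0.1]
grip_width: -0.0
```

```bash
python3 - <<'E'
from geo import *
b=(btn+B-3.4*bx+45*byv+106.6*Z)/2
plan(b+15*n,frame(-n,bx)); plan(b-6*n)
E
```

```text
t 2.9 pos [ 484.03 -362.54  224.14] q6 0.4985494094452617 F [-0.11  0.79  0.12] w -0.0
 turn [0.   0.03 0.07] n>= 0.010900937295457465 | shift before turn [ -0.3    0.93 106.6 ] after turn [ -0.36   0.94 106.6 ] | 106.5999661667407
t 2.9 pos [ 484.03 -362.54  224.14] q6 0.4985494094452617 F [-0.11  0.79  0.12] w -0.0
 turn [0. 0. 0.] n>= 0.0 | shift before turn [ -0.29   0.93 127.6 ] after turn [ -0.29   0.93 127.6 ] | 127.59918384394506
```

Request:
play_rows([
  [[0,0,25],[0,0,0]],
  [[0,0,25],[0,0,0]],
  [[0,0,25],[0,0,0]],
  [[0,0,25],[0,0,0]],
  [[0,0,14],[0,0,0]],
  [[0,0,3],[0,0,0]],
  [[0,0,3],[0,0,0]],
  [[0,0,2],[0,0,0]],
  [[0,0,2],[0,0,0]],
  [[0,0,1],[0,0,0]],
  [[0,0,0],[0,0,0]],
  [[0,0,0],[0,0,0]],
])

```text
time_s: 3.92
eef_pos: [493.8, -394.3, 104.7]
ee_rot: [0.076, 0.806, -0.577, 0.107]
force: [-0.7, -0.4, 1.7]
grip_width: -0.001
```

Request:
play_rows([
  [[0,0,1.5],[0,0,0]],
  [[0,0,1.5],[0,0,0]],
  [[0,0,0],[0,0,0]],
  [[0,0,0],[0,0,0]],
])

```text
time_s: 4.25
eef_pos: [494.1, -395.1, 101.3]
ee_rot: [0.076, 0.806, -0.577, 0.107]
force: [-0.5, -2.7, 4.7]
grip_width: 0.001
```

Request:
play_rows([
  [[0,0,1],[0,0,0]],
  [[0,0,1],[0,0,0]],
  [[0,0,1],[0,0,0]],
  [[0,0,0],[0,0,0]],
  [[0,0,0],[0,0,0]],
])

```text
time_s: 4.67
eef_pos: [494.3, -395.5, 100.3]
ee_rot: [0.076, 0.806, -0.577, 0.107]
force: [-8.6, 6.6, 21.0]
grip_width: -0.001
```

```bash
python3 - <<'E'
from h import *
s=snap('scene','s1');t=snap('top','t1')
f=lambda a,x,y:cv2.resize(a[y:y+100,x:x+100,::-1],None,fx=4,fy=4)
cv2.imwrite('pics/b1.png',np.hstack([f(t,460,220),f(s,120,280)]))
E
```

```text
(no output)
```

View pics/b1.png

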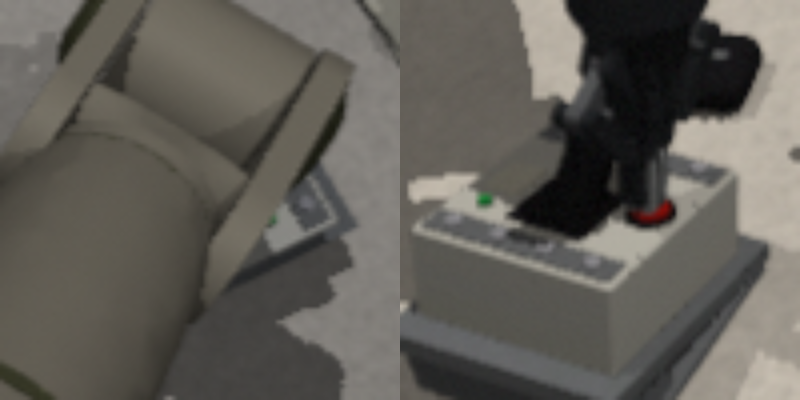

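Request:
play_rows([
  [[0,0,-10],[0,0,0]],
  [[0,0,-25],[0,0,0]],
  [[0,0,-30],[0,0,0]],
  [[0,0,-30],[0,0,0]],
  [[0,0,-30],[0,0,0]],
  [[0,0,-30],[0,0,0]],
  [[0,0,0],[0,-5,0]],
  [[0,0,0],[0,-5,0]],
  [[0,0,0],[0,-5,0]],
  [[0,28,0],[0,0,0]],
  [[0,28,0],[0,0,0]],
  [[0,28,0],[0,0,0]],
  [[0,28,0],[0,0,0]],
  [[0,28,0],[0,0,0]],
  [[0,28,0],[0,0,0]],
], fingers=85)

```text
time_s: 6.02
eef_pos: [321.0, -411.3, 247.1]
ee_rot: [-0.001, 0.813, -0.582, -0.001]
force: [0.9, 0.0, 0.4]
grip_width: 0.998
```

```bash
python3 - <<'E'
from h import *
s=snap('scene','s2');t=snap('top','t2')
f=lambda a,x,y,w=100,k=4:cv2.resize(a[y:y+w,x:x+w,::-1],None,fx=k,fy=k,interpolation=cv2.INTER_CUBIC)
cv2.imwrite('pics/b2.png',np.hstack([f(t,460,220),f(s,120,280)]))
for c in('top','scene'):
  for n in('mug','lever_tip'):
    print(c,n,[(round(d['p'],2),np.array(d['position'])*[640,480]) for d in ctrl.spot_in(c,n)[:2]])
E
```

```text
top mug [(0.69, array([297.408, 228.   ])), (0.21, array([341.12 , 160.608]))]
top lever_tip [(0.64, array([329.472, 278.208])), (0.54, array([506.816, 267.504]))]
scene mug [(0.84, array([352.32 , 259.392])), (0.59, array([408.  , 206.88]))]
scene lever_tip [(0.78, array([165.888, 319.008]))]
```

View pics/b2.png

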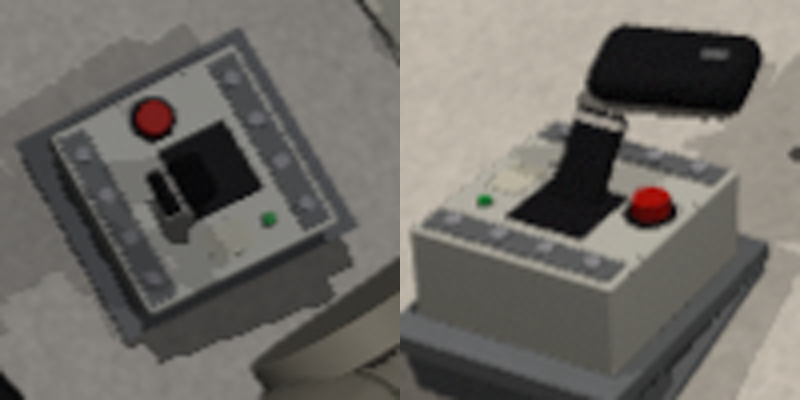

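```bash
cat >> geo.py <<'E'
ry=np.radians(32.6);rx=yawdir(ry);ryv=yawdir(ry+np.pi/2)
mug=np.array([617,118.5,0]);cst=np.array([473,37.7,0])
E
python3 - <<'E'
from geo import *
plan(mug+220*Z,frame(-Z,rx))
d=cst-mug;print(at('top',(190+419/4,170+224.5/4),105),ctrl.sense()['joints'])
E
```

```text
t 6.3 pos [ 322.86 -411.18  247.45] q6 0.11136538855177251 F [-0.1  -0.14  0.35] w 85.2
 turn [ 0.02  0.06 76.29] n>= 10.74449371714261 | shift before turn [-405.93 -449.74   27.98] after turn [-533.17  287.76   27.45] | 606.4929231788036
[615.45 117.69 105.  ] [-1.13  0.3   1.48  0.    1.37  0.11]
```

Request:
play_rows([
  [[0,0,0],[0,0,-6.9]],
  [[0,0,0],[0,0,-6.9]],
  [[0,0,0],[0,0,-6.9]],
  [[0,0,0],[0,0,-6.9]],
  [[0,0,0],[0,0,-6.9]],
  [[0,0,0],[0,0,-6.9]],
  [[0,0,0],[0,0,-6.9]],
  [[0,0,0],[0,0,-6.9]],
  [[0,0,0],[0,0,-6.9]],
  [[0,0,0],[0,0,-6.9]],
  [[0,0,0],[0,0,-6.9]],
  [[0,0,0],[0,0,-6.9]],
  [[0,0,0],[0,0,-6.9]],
  [[0,0,0],[0,0,-6.9]],
  [[0,0,0],[0,0,-7.1]],
], fingers=85)

```text
time_s: 7.57
eef_pos: [323.2, -411.1, 247.5]
ee_rot: [-0.0, 0.959, 0.284, 0.0]
force: [-0.2, 0.4, -0.3]
grip_width: 0.992
```

Request:
play_rows([
  [[28,-15,1],[0,0,0]],
  [[28,-15,1],[0,0,0]],
  [[28,-15,1],[0,0,0]],
  [[28,-15,1],[0,0,0]],
  [[28,-15,1],[0,0,0]],
  [[28,-15,1],[0,0,0]],
  [[28,-15,1],[0,0,0]],
  [[28,-15,1],[0,0,0]],
  [[28,-15,1],[0,0,0]],
  [[28,-15,1],[0,0,0]],
  [[28,-15,1],[0,0,0]],
  [[28,-15,1],[0,0,0]],
  [[28,-15,1],[0,0,0]],
  [[28,-15,1],[0,0,0]],
  [[28,-15,1],[0,0,0]],
  [[28,-15,1],[0,0,0]],
  [[28,-15,1],[0,0,0]],
  [[28,-15,1],[0,0,0]],
  [[28,-15,1],[0,0,0]],
  [[0,0,0],[0,0,0]],
])

```text
time_s: 9.23
eef_pos: [618.3, 120.5, 227.3]
ee_rot: [-0.001, 0.959, 0.283, -0.0]
force: [-0.9, 0.4, -0.6]
grip_width: 0.995
```

```bash
python3 - <<'E'
from geo import *
plan(mug-[1,.5,0]+61*Z,frame(-Z,rx))
print([ (round(d['p'],2),np.array(d['position'])*[640,480]) for c in('scene',) if ctrl.capture(c) is not None for d in ctrl.spot_in(c,'mug')[:2]])
E
```

```text
t 9.2 pos [618.26 120.49 227.34] q6 -0.5677295042290802 F [-0.94  0.39 -0.58] w 85.0
 turn [-0.11  0.    0.27] n>= 0.04057024650174191 | shift before turn [ -3.25   1.19 166.34] after turn [ -3.24   0.88 166.34] | 166.37149794068193
[(0.62, array([353.79, 257.9 ])), (0.44, array([260.93, 289.3 ]))]
```

Mug unmoved; descend (pads stand ~13 mm back when open, fine) and grip.

Request:
play_rows([
  [[-3,1,20],[0,0,0]],
  [[0,0,25],[0,0,0]],
  [[0,0,25],[0,0,0]],
  [[0,0,20],[0,0,0]],
  [[0,0,20],[0,0,0]],
  [[0,0,20],[0,0,0]],
  [[0,0,20],[0,0,0]],
  [[0,0,16],[0,0,0]],
  [[0,0,0],[0,0,0]],
  [[0,0,0],[0,0,0]],
])

```text
time_s: 10.17
eef_pos: [615.0, 111.8, 62.8]
ee_rot: [-0.0, 0.96, 0.28, -0.001]
force: [0.3, -0.2, 0.3]
grip_width: 0.995
```

Request:
play_rows([
  [[0,0,0],[0,0,0]],
  [[0,0,0],[0,0,0]],
  [[0,0,0],[0,0,0]],
  [[0,0,0],[0,0,0]],
  [[0,0,0],[0,0,0]],
  [[0,0,0],[0,0,0]],
  [[0,0,0],[0,0,0]],
  [[0,0,0],[0,0,0]],
], fingers=50, squeeze=35)

```text
time_s: 10.83
eef_pos: [616.7, 112.2, 65.1]
ee_rot: [0.001, 0.96, 0.28, 0.002]
force: [1.5, 1.2, 5.9]
grip_width: 0.724
```

Request:
play_rows([
  [[0,0,-10],[0,0,0]],
  [[0,0,-25],[0,0,0]],
  [[0,0,-30],[0,0,0]],
  [[0,0,-30],[0,0,0]],
  [[0,0,-25],[0,0,0]],
  [[0,0,0],[0,0,0]],
])

```text
time_s: 11.33
eef_pos: [617.1, 112.3, 189.6]
ee_rot: [0.001, 0.96, 0.28, 0.005]
force: [-0.3, -0.3, -0.6]
grip_width: 0.724
```

```bash
python3 - <<'E'
from geo import *
plan([473.7,32,120]);plan([473.7,32,50])
E
```

```text
t 11.3 pos [617.13 112.28 189.56] q6 -0.574520563614009 F [-0.29 -0.29 -0.59] w 61.8
 turn [0. 0. 0.] n>= 0.0 | shift before turn [-164.65   -9.86   68.17] after turn [-164.65   -9.86   68.17] | 178.47731837061139
t 11.3 pos [617.13 112.28 189.56] q6 -0.574520563614009 F [-0.29 -0.29 -0.59] w 61.8
 turn [0. 0. 0.] n>= 0.0 | shift before turn [-165.22  -10.23  138.17] after turn [-165.22  -10.23  138.17] | 215.6201476409251
```

Request:
play_rows([
  [[-20.5,-1.25,0],[0,0,0]],
  [[-20.5,-1.25,0],[0,0,0]],
  [[-20.5,-1.25,0],[0,0,0]],
  [[-20.5,-1.25,0],[0,0,0]],
  [[-20.5,-1.25,0],[0,0,0]],
  [[-20.5,-1.25,0],[0,0,0]],
  [[-20.5,-1.25,0],[0,0,0]],
  [[-20.5,-1.25,0],[0,0,0]],
  [[0,0,20],[0,0,0]],
  [[0,0,30],[0,0,0]],
  [[0,0,30],[0,0,0]],
  [[0,0,25],[0,0,0]],
  [[0,0,15],[0,0,0]],
  [[0,0,8],[0,0,0]],
  [[0,0,4],[0,0,0]],
  [[0,0,3],[0,0,0]],
  [[0,0,2],[0,0,0]],
  [[0,0,0],[0,0,0]],
  [[0,0,0],[0,0,0]],
])

```text
time_s: 12.92
eef_pos: [471.7, 32.5, 48.8]
ee_rot: [0.0, 0.96, 0.28, 0.0]
force: [-14.0, 0.7, 29.4]
grip_width: 0.728
```

Request:
play_rows([
  [[0,0,-1],[0,0,0]],
  [[0,0,0],[0,0,0]],
  [[0,0,0],[0,0,0]],
  [[0,0,0],[0,0,0]],
  [[0,0,0],[0,0,0]],
  [[0,0,0],[0,0,0]],
  [[0,0,0],[0,0,0]],
  [[0,0,0],[0,0,0]],
  [[0,0,0],[0,0,0]],
  [[0,0,-15],[0,0,0]],
  [[0,0,-30],[0,0,0]],
  [[0,0,-30],[0,0,0]],
  [[0,0,-30],[0,0,0]],
  [[0,0,-30],[0,0,0]],
  [[0,0,-30],[0,0,0]],
  [[0,0,-30],[0,0,0]],
  [[0,0,0],[0,0,0]],
], fingers=85)

```text
time_s: 14.33
eef_pos: [473.6, 32.2, 247.1]
ee_rot: [0.002, 0.96, 0.28, 0.004]
force: [0.8, 0.8, 0.5]
grip_width: 1.0
```

```bash
cat >> geo.py <<'E'
cy=np.radians(4.0)
navy=np.array([547.8,-186,0]);red=np.array([595.8,-180.5,0])
E
python3 - <<'E'
from geo import *
for z in(15,55):
    a,b=[at('top',(370+u/5,180+v/5),z) for u,v in((55,88),(155,495))];print('stripe yaw',np.degrees(np.arctan2(*(a-b)[1::-1])),np.linalg.norm(a-b))
plan(navy+230*Z,frame(-Z,yawdir(cy)),sym=False)
E
```

```text
stripe yaw 5.268195715770083 234.1601976390801
stripe yaw 5.268195715770075 227.3441870413768
t 14.3 pos [473.6   32.23 247.14] q6 -0.7476793263361657 F [0.82 0.83 0.54] w 85.4
 turn [ 0.26 -0.48 28.55] n>= 4.021712254898104 | shift before turn [-54.99 223.76  18.19] after turn [ 58.8  222.88  17.14] | 231.1373089866127
```

Request:
play_rows([
  [[0,0,0],[0,0,7]],
  [[0,0,0],[0,0,7]],
  [[0,0,0],[0,0,7]],
  [[0,0,0],[0,0,7]],
  [[7,28,0],[0,0,0]],
  [[7,28,0],[0,0,0]],
  [[7,28,0],[0,0,0]],
  [[7,28,0],[0,0,0]],
  [[7,28,0],[0,0,0]],
  [[7,28,0],[0,0,0]],
  [[7,28,0],[0,0,0]],
  [[7,28,0],[0,0,0]],
  [[0,0,0],[0,0,0]],
  [[0,0,0],[0,0,0]],
], fingers=36)

```text
time_s: 15.5
eef_pos: [545.2, -187.3, 240.7]
ee_rot: [-0.0, 0.999, 0.039, -0.001]
force: [0.4, 0.8, -0.7]
grip_width: 0.417
```

```bash
cat > ov.py <<'E'
from geo import *
def rk(x,y,z,dx=0,dy=0,yaw=ry): return np.array([588.6+dx,223.3+dy,0])+x*yawdir(yaw)+y*yawdir(yaw+np.pi/2)+z*Z
E
python3 - <<'E'
from ov import *
t=snap('top','t3');s=snap('scene','s3')
off=-2.4*rx
def draw(im,cam,x0,y0,w,h,k):
    c=cv2.resize(im[y0:y0+h,x0:x0+w,::-1],None,fx=k,fy=k,interpolation=cv2.INTER_CUBIC)
    def L(a,b,col):
        P=[((proj(cam,X)-[x0,y0]+.5)*k).astype(int) for X in(a,b)];cv2.line(c,tuple(map(int,P[0])),tuple(map(int,P[1])),col,1)
    for o,col in((0*rx,(0,255,0)),(off,(0,0,255))):
        L(rk(11,-190,20)+o,rk(11,190,20)+o,col)
        L(rk(45,-200,101)+o,rk(45,200,101)+o,col)
        L(rk(-75,-210,20)+o,rk(-75,210,20)+o,col)
        L(rk(-75,-210,20)+o,rk(75,-210,20)+o,col)
    return c
a=draw(t,'top',190,165,155,160,3);b=draw(s,'scene',330,180,70,120,4)
print(a.shape,b.shape);cv2.imwrite('pics/ov.png',np.hstack([a,b[:480]]))
plan(navy+150*Z,frame(-Z,yawdir(np.radians(4.6))),sym=False)
for c in('top','scene'):
  print(c,[(round(d['p'],2),np.array(d['position'])*[640,480]) for d in ctrl.spot_in(c,'mug')[:2]])
E
```

```text
(480, 465, 3) (480, 280, 3)
t 15.6 pos [ 545.1  -185.72  241.38] q6 -0.6114268555750119 F [ 0.65 -0.36  0.14] w 36.1
 turn [-0.04  0.03 -0.04] n>= 0.008980386118818098 | shift before turn [ 2.72  0.56 91.38] after turn [ 2.67  0.5  91.38] | 91.42379525072708
top []
scene [(0.86, array([294.91, 255.79]))]
```

View pics/ov.png

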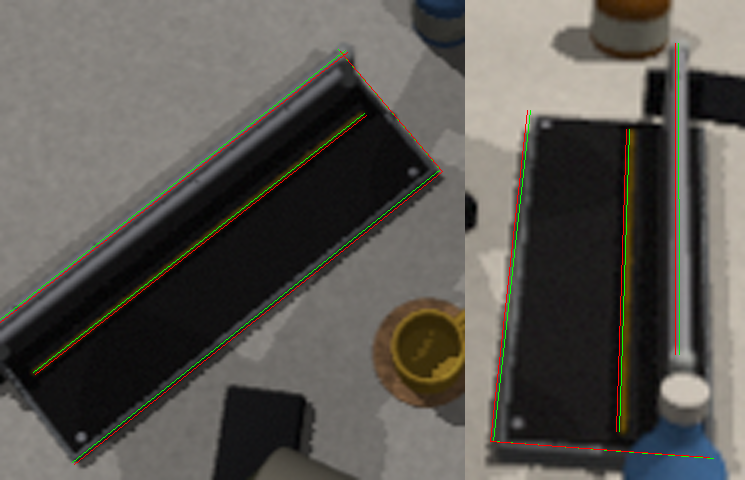

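Request:
play_rows([
  [[2.5,0,20],[0,0,0]],
  [[0,0,20],[0,0,0]],
  [[0,0,20],[0,0,0]],
  [[0,0,20],[0,0,0]],
  [[0,0,18],[0,0,0]],
  [[0,0,10],[0,0,0]],
  [[0,0,6],[0,0,0]],
  [[0,0,0],[0,0,0]],
  [[0,0,0],[0,0,0]],
])

```text
time_s: 16.45
eef_pos: [548.2, -186.1, 128.6]
ee_rot: [0.0, 0.999, 0.04, 0.0]
force: [-0.2, 0.4, 0.3]
grip_width: 0.416
```

```bash
python3 - <<'E'
from geo import *
plan(navy+127*Z,frame(-Z,yawdir(np.radians(4.6))),sym=False)
s=snap('scene','s4')
cv2.imwrite('pics/g.png',cv2.resize(s[230:330,210:310,::-1],None,fx=5,fy=5,interpolation=cv2.INTER_CUBIC))
E
```

```text
t 16.4 pos [ 548.15 -186.15  128.58] q6 -0.6092246481873779 F [-0.18  0.44  0.32] w 35.5
 turn [ 0.04 -0.05 -0.04] n>= 0.010937338823823004 | shift before turn [-0.34 -0.18  1.57] after turn [-0.34 -0.17  1.58] | 1.6204387163551293
```

View pics/g.png

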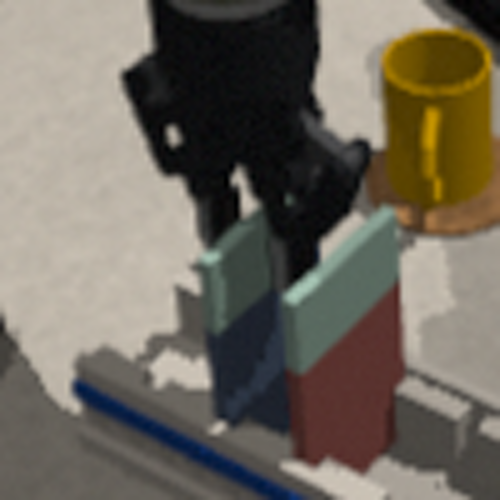

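Request:
play_rows([
  [[0,0,0],[0,0,0]],
  [[0,0,0],[0,0,0]],
  [[0,0,0],[0,0,0]],
  [[0,0,0],[0,0,0]],
  [[0,0,0],[0,0,0]],
  [[0,0,0],[0,0,0]],
  [[0,0,0],[0,0,0]],
  [[0,0,0],[0,0,0]],
], fingers=0, squeeze=40)

```text
time_s: 17.17
eef_pos: [548.5, -186.4, 128.5]
ee_rot: [0.0, 0.999, 0.04, 0.001]
force: [4.7, 0.9, 6.1]
grip_width: 0.086
```

Request:
play_rows([
  [[0,0,-5],[0,0,0]],
  [[0,0,-8],[0,0,0]],
  [[0,0,-12],[0,0,0]],
  [[0,0,-20],[0,0,0]],
  [[0,0,-25],[0,0,0]],
  [[0,0,-25],[0,0,0]],
  [[0,0,-25],[0,0,0]],
  [[0,0,-25],[0,0,0]],
  [[0,0,-20],[0,0,0]],
  [[0,0,0],[0,0,0]],
  [[0,0,0],[0,0,-7]],
  [[0,0,0],[0,0,-7]],
  [[0,0,0],[0,0,-7]],
  [[0,0,0],[0,0,-7]],
  [[0,0,0],[0,0,0]],
])

```text
time_s: 18.42
eef_pos: [547.0, -186.0, 290.6]
ee_rot: [-0.001, 0.959, 0.282, -0.002]
force: [-0.2, 0.9, -1.9]
grip_width: 0.089
```

```bash
cat >> ov.py <<'E'
th=np.radians(20)
def tgt(u,y,z,L=113.5,t=th): return rk(u,y,z)+L*(np.cos(t)*Z+np.sin(t)*rx)
def RT(t=th): return frame(-(np.cos(t)*Z+np.sin(t)*rx),np.cos(t)*rx-np.sin(t)*Z)
E
python3 - <<'E'
from ov import *
print(tgt(-15,60,50))
plan(tgt(-15,60,70),RT(),sym=False)
E
```

```text
[576.34 286.68 156.66]
t 18.4 pos [ 547.01 -186.04  290.55] q6 -1.1021621811902174 F [-0.18  0.87 -1.89] w 7.6
 turn [ -0.18 -19.86   0.21] n>= 2.796805567490415 | shift before turn [ 280.82 -381.19  114.6 ] after turn [ 301.5  -382.44   11.47] | 487.1325346636774
```

Request:
play_rows([
  [[9,-12,0],[0,0,0]],
  [[17,-23,0],[0,0,0]],
  [[17,-23,0],[0,0,0]],
  [[17,-23,0],[0,0,0]],
  [[17,-23,0],[0,0,0]],
  [[17,-23,0],[0,0,0]],
  [[17,-23,0],[0,0,0]],
  [[17,-23,0],[0,0,0]],
  [[17,-23,0],[0,0,0]],
  [[17,-23,0],[0,0,0]],
  [[17,-23,0],[0,0,0]],
  [[17,-23,0],[0,0,0]],
  [[17,-23,0],[0,0,0]],
  [[17,-23,0],[0,0,0]],
  [[17,-23,0],[0,0,0]],
  [[17,-23,0],[0,0,0]],
  [[17,-23,0],[0,0,0]],
  [[0,0,0],[0,0,0]],
  [[0,0,0],[0,0,0]],
])

```text
time_s: 20.0
eef_pos: [579.3, 286.9, 291.2]
ee_rot: [0.0, 0.96, 0.28, -0.001]
force: [0.3, -0.1, -1.3]
grip_width: 0.088
```

Request:
play_rows([
  [[0,0,0],[0,-4,0]],
  [[0,0,0],[0,-4,0]],
  [[0,0,0],[0,-4,0]],
  [[0,0,0],[0,-4,0]],
  [[0,0,0],[0,-4,0]],
  [[0,0,0],[0,0,0]],
  [[0,0,0],[0,0,0]],
])

```text
time_s: 20.58
eef_pos: [580.8, 285.0, 291.2]
ee_rot: [0.049, 0.946, 0.275, -0.167]
force: [-0.3, -0.7, -0.9]
grip_width: 0.089
```

```bash
python3 - <<'E'
from ov import *
plan(tgt(-12,60,45),RT(),sym=False);plan(tgt(0,60,26),RT(),sym=False)
E
```

```text
t 20.6 pos [580.76 284.98 291.2 ] q6 -0.29150688295678556 F [-0.26 -0.75 -0.86] w 7.6
 turn [-0.05  0.01 -0.17] n>= 0.025149272893669156 | shift before turn [ 47.92  -3.85 131.06] after turn [ 47.91  -3.82 131.07] | 139.60117167279182
t 20.6 pos [580.76 284.98 291.2 ] q6 -0.29150688295678556 F [-0.26 -0.75 -0.86] w 7.6
 turn [-0.05  0.01 -0.17] n>= 0.025149272893669156 | shift before turn [ 65.69  -3.89 144.81] after turn [ 65.69  -3.82 144.82] | 159.06291401095663
```

Request:
play_rows([
  [[7,-0.5,19],[0,0,0]],
  [[8,-0.6,22],[0,0,0]],
  [[8,-0.6,22],[0,0,0]],
  [[8,-0.7,22],[0,0,0]],
  [[8,-0.7,22],[0,0,0]],
  [[6,-0.4,16],[0,0,0]],
  [[3,-0.3,8],[0,0,0]],
  [[0,0,0],[0,0,0]],
  [[0,0,0],[0,0,0]],
])

```text
time_s: 21.33
eef_pos: [578.6, 288.5, 154.6]
ee_rot: [0.049, 0.946, 0.276, -0.166]
force: [-0.6, -0.3, -2.0]
grip_width: 0.087
```

```bash
python3 - <<'E'
from ov import *
plan(tgt(3,60,26),RT(),sym=False)
s=snap('scene','s5');t=snap('top','t5')
cv2.imwrite('pics/p.png',np.hstack([cv2.resize(a[y:y+100,x:x+80,::-1],None,fx=5,fy=5,interpolation=cv2.INTER_CUBIC) for a,x,y in((s,330,190),(t,220,190))]))
E
```

```text
t 21.3 pos [578.61 288.51 154.57] q6 -0.25461984054455417 F [-0.58 -0.26 -2.  ] w 7.5
 turn [-0.01 -0.12 -0.11] n>= 0.022851089653672683 | shift before turn [21.65  0.28 15.48] after turn [21.69  0.32 15.43] | 26.618891022593132
```

View pics/p.png

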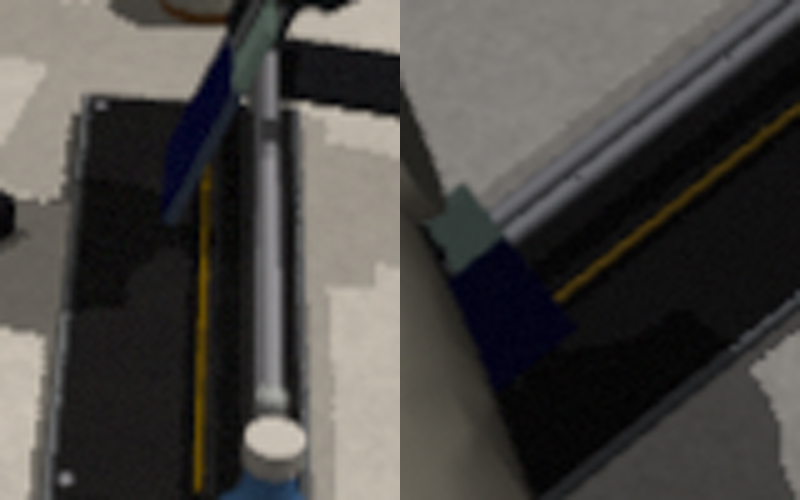

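Request:
play_rows([
  [[5,0,4],[0,0,0]],
  [[5,0,4],[0,0,0]],
  [[5,0,4],[0,0,0]],
  [[3.5,0.3,3.5],[0,0,0]],
  [[0,0,0],[0,0,0]],
  [[0,0,0],[0,0,0]],
  [[0,0,0],[0,0,0]],
])

```text
time_s: 22.02
eef_pos: [588.9, 294.9, 132.4]
ee_rot: [0.049, 0.945, 0.276, -0.167]
force: [-0.0, 0.1, -2.4]
grip_width: 0.092
```

Request:
play_rows([
  [[1.9,0,-0.7],[0,0,0]],
  [[1.9,0,-0.7],[0,0,0]],
  [[0,0,0],[0,0,0]],
  [[0,0,0],[0,0,0]],
])

```text
time_s: 22.35
eef_pos: [592.4, 297.1, 132.4]
ee_rot: [0.049, 0.945, 0.276, -0.167]
force: [0.1, 0.1, -1.7]
grip_width: 0.088
```

Request:
play_rows([
  [[0.95,0,-0.35],[0,0,0]],
  [[0.95,0,-0.35],[0,0,0]],
  [[0,0,0],[0,0,0]],
  [[0,0,0],[0,0,0]],
])

```text
time_s: 22.68
eef_pos: [594.0, 298.2, 132.3]
ee_rot: [0.049, 0.945, 0.276, -0.167]
force: [-0.1, -0.5, -0.5]
grip_width: 0.087
```

Request:
play_rows([
  [[0.95,0,-0.35],[0,0,0]],
  [[0.95,0,-0.35],[0,0,0]],
  [[0,0,0],[0,0,0]],
  [[0,0,0],[0,0,0]],
])

```text
time_s: 23.02
eef_pos: [595.7, 299.3, 132.3]
ee_rot: [0.049, 0.945, 0.276, -0.167]
force: [0.1, 0.2, -2.3]
grip_width: 0.089
```

Request:
play_rows([
  [[0.95,0,-0.35],[0,0,0]],
  [[0.95,0,-0.35],[0,0,0]],
  [[0,0,0],[0,0,0]],
  [[0,0,0],[0,0,0]],
])

```text
time_s: 23.35
eef_pos: [597.4, 300.3, 132.4]
ee_rot: [0.049, 0.945, 0.276, -0.167]
force: [-1.7, -0.0, -2.2]
grip_width: 0.086
```

Request:
play_rows([
  [[0.95,0,-0.35],[0,0,0]],
  [[0,0,0],[0,0,0]],
  [[0,0,0],[0,0,0]],
])

```text
time_s: 23.6
eef_pos: [597.6, 300.6, 132.4]
ee_rot: [0.049, 0.945, 0.276, -0.168]
force: [-4.6, -1.6, 0.0]
grip_width: 0.09
```

Request:
play_rows([
  [[-0.3,0,1],[0,0,0]],
  [[0,0,1],[0,0,0]],
  [[0,0,1],[0,0,0]],
  [[0,0,0],[0,0,0]],
  [[0,0,0],[0,0,0]],
])

```text
time_s: 24.02
eef_pos: [596.9, 300.0, 130.1]
ee_rot: [0.049, 0.945, 0.276, -0.167]
force: [-5.2, -3.7, 4.4]
grip_width: 0.092
```

Request:
play_rows([
  [[0,0,1],[0,0,0]],
  [[0,0,0],[0,0,0]],
  [[0,0,0],[0,0,0]],
])

```text
time_s: 24.27
eef_pos: [596.7, 299.8, 129.2]
ee_rot: [0.049, 0.945, 0.276, -0.167]
force: [-4.6, -3.4, 3.9]
grip_width: 0.085
```

Request:
play_rows([
  [[0,0,1],[0,0,0]],
  [[0,0,0],[0,0,0]],
  [[0,0,0],[0,0,0]],
])

```text
time_s: 24.52
eef_pos: [596.4, 299.6, 128.2]
ee_rot: [0.049, 0.945, 0.276, -0.167]
force: [-4.2, -3.1, 5.0]
grip_width: 0.088
```

Request:
play_rows([
  [[0,0,1],[0,0,0]],
  [[0,0,0],[0,0,0]],
  [[0,0,0],[0,0,0]],
])

```text
time_s: 24.77
eef_pos: [596.3, 299.5, 127.9]
ee_rot: [0.049, 0.945, 0.276, -0.166]
force: [-4.0, -2.5, 6.8]
grip_width: 0.09
```

Request:
play_rows([
  [[0,0,0],[0,0,0]],
  [[0,0,0],[0,0,0]],
  [[0,0,0],[0,0,0]],
  [[0,0,0],[0,0,0]],
  [[0,0,0],[0,0,0]],
  [[0,0,-5],[0,0,0]],
  [[0,0,-10],[0,0,0]],
  [[0,0,-15],[0,0,0]],
  [[0,0,-20],[0,0,0]],
  [[0,0,-25],[0,0,0]],
  [[0,0,-30],[0,0,0]],
  [[0,0,-30],[0,0,0]],
  [[0,0,0],[0,0,0]],
], fingers=24)

```text
time_s: 25.85
eef_pos: [623.9, 318.8, 246.2]
ee_rot: [0.048, 0.945, 0.276, -0.168]
force: [-0.2, -0.1, -1.7]
grip_width: 0.278
```

```bash
python3 - <<'E'
from ov import *
plan(red+240*Z,frame(-Z,yawdir(np.radians(4.6))),sym=False)
s=snap('scene','s6');t=snap('top','t6')
cv2.imwrite('pics/p2.png',np.hstack([cv2.resize(a[y:y+100,x:x+80,::-1],None,fx=5,fy=5,interpolation=cv2.INTER_CUBIC) for a,x,y in((s,330,190),(t,220,190))]))
E
```

```text
t 25.9 pos [623.87 318.81 246.17] q6 -0.27862625414883974 F [-0.2  -0.07 -1.69] w 23.7
 turn [ 4.83 19.7  27.68] n>= 4.833595181912474 | shift before turn [-272.66  405.73  105.75] after turn [-68.03 495.45   6.17] | 500.1402151639815
```

View pics/p2.png

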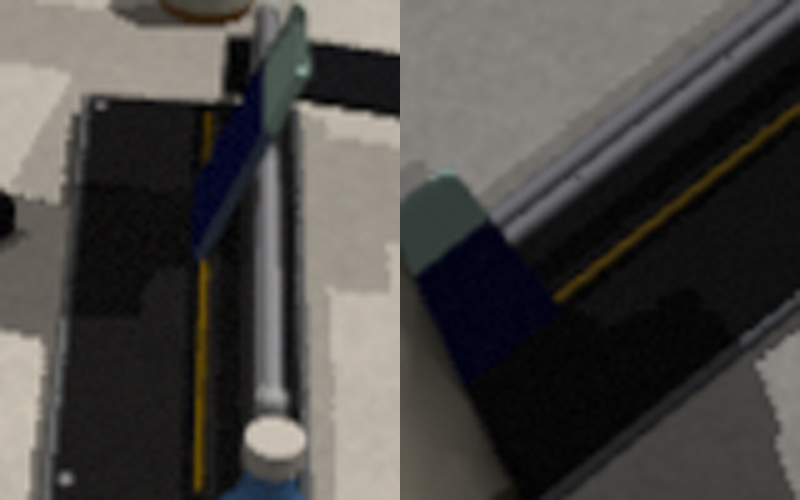

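Request:
play_rows([
  [[0,0,0],[0,6.6,0]],
  [[0,0,0],[0,6.6,0]],
  [[0,0,0],[0,6.6,0]],
  [[0,0,0],[0,0,7]],
  [[0,0,0],[0,0,7]],
  [[0,0,0],[0,0,7]],
  [[0,0,0],[0,0,7]],
  [[0,0,0],[0,0,0]],
  [[0,0,0],[0,0,0]],
], fingers=36)

```text
time_s: 26.7
eef_pos: [628.0, 319.4, 248.0]
ee_rot: [0.015, 0.999, 0.043, -0.024]
force: [-0.3, 0.5, 1.1]
grip_width: 0.423
```

```bash
python3 - <<'E'
from ov import *
plan(red+240*Z,frame(-Z,yawdir(np.radians(4.6))),sym=False)
E
```

```text
t 26.7 pos [627.97 319.44 248.04] q6 0.22401702678443222 F [-0.27  0.47  1.13] w 36.1
 turn [1.63 2.83 0.28] n>= 0.46212823067037057 | shift before turn [-73.71 494.92  25.77] after turn [-72.16 495.75   8.04] | 501.0367267324713
```

Request:
play_rows([
  [[0,0,0],[1.6,2.8,0.3]],
  [[0,0,0],[0,0,0]],
  [[-4,28,0],[0,0,0]],
  [[-4,28,0],[0,0,0]],
  [[-4,28,0],[0,0,0]],
  [[-4,28,0],[0,0,0]],
  [[-4,28,0],[0,0,0]],
  [[-4,28,0],[0,0,0]],
  [[-4,28,0],[0,0,0]],
  [[-4,28,0],[0,0,0]],
  [[-4,28,0],[0,0,0]],
  [[-4,28,0],[0,0,0]],
  [[-4,28,0],[0,0,0]],
  [[-4,28,0],[0,0,0]],
  [[-4,28,0],[0,0,0]],
  [[-4,28,0],[0,0,0]],
  [[-4,28,0],[0,0,0]],
  [[-4,28,0],[0,0,0]],
  [[-4,28,0],[0,0,0]],
  [[0,0,0],[0,0,0]],
])

```text
time_s: 28.37
eef_pos: [595.6, -165.3, 248.4]
ee_rot: [0.001, 0.999, 0.037, -0.002]
force: [-0.5, -0.1, 0.2]
grip_width: 0.422
```

```bash
python3 - <<'E'
from ov import *
plan(red+128.5*Z,frame(-Z,yawdir(np.radians(4.0))),sym=False)
E
```

```text
t 28.4 pos [ 595.61 -165.29  248.37] q6 -0.5324483106899485 F [-0.53 -0.11  0.2 ] w 36.1
 turn [0.16 0.2  0.28] n>= 0.053472935982009806 | shift before turn [ -0.52  14.84 119.92] after turn [ -0.87  15.18 119.87] | 120.83194262817321
```

Request:
play_rows([
  [[0,8,10],[0.2,0.2,0.3]],
  [[0,7,20],[0,0,0]],
  [[0,0,20],[0,0,0]],
  [[0,0,20],[0,0,0]],
  [[0,0,20],[0,0,0]],
  [[0,0,16],[0,0,0]],
  [[0,0,9],[0,0,0]],
  [[0,0,5],[0,0,0]],
  [[0,0,0],[0,0,0]],
  [[0,0,0],[0,0,0]],
])

```text
time_s: 29.2
eef_pos: [597.5, -175.2, 129.0]
ee_rot: [-0.001, 0.999, 0.036, 0.001]
force: [0.4, -0.2, 0.3]
grip_width: 0.421
```

Request:
play_rows([
  [[0,0,0],[0,0,0]],
  [[0,0,0],[0,0,0]],
  [[0,0,0],[0,0,0]],
  [[0,0,0],[0,0,0]],
  [[0,0,0],[0,0,0]],
  [[0,0,0],[0,0,0]],
  [[0,0,0],[0,0,0]],
  [[0,0,0],[0,0,0]],
], fingers=0, squeeze=40)

```text
time_s: 29.87
eef_pos: [597.9, -175.4, 129.2]
ee_rot: [-0.001, 0.999, 0.036, 0.002]
force: [4.7, 0.4, 5.7]
grip_width: 0.088
```

Request:
play_rows([
  [[0,0,-5],[0,0,0]],
  [[0,0,-8],[0,0,0]],
  [[0,0,-12],[0,0,0]],
  [[0,0,-20],[0,0,0]],
  [[0,0,-25],[0,0,0]],
  [[0,0,-25],[0,0,0]],
  [[0,0,-25],[0,0,0]],
  [[0,0,-25],[0,0,0]],
  [[0,0,-15],[0,0,0]],
  [[0,0,0],[0,0,0]],
  [[0,0,0],[0,0,-7]],
  [[0,0,0],[0,0,-7]],
  [[0,0,0],[0,0,-7]],
  [[0,0,0],[0,0,-7]],
  [[0,0,0],[0,0,0]],
  [[0,0,0],[0,0,0]],
])

```text
time_s: 31.2
eef_pos: [596.4, -175.5, 286.5]
ee_rot: [-0.002, 0.962, 0.274, -0.001]
force: [0.3, -0.4, -1.2]
grip_width: 0.088
```

```bash
python3 - <<'E'
from ov import *
plan(tgt(-10,-55,130,114.2),frame(-Z,rx),sym=False)
E
```

```text
t 31.2 pos [ 596.4  -175.47  286.53] q6 -1.0310200522169812 F [ 0.33 -0.39 -1.23] w 7.5
 turn [-0.25  0.02 -0.75] n>= 0.11123451254655109 | shift before turn [ 233.61 -288.     50.37] after turn [ 237.33 -285.14   49.22] | 374.2387912296827
```

Request:
play_rows([
  [[8,-9,0],[-0.2,0,-0.7]],
  [[16,-19,0],[0,0,0]],
  [[16,-19,0],[0,0,0]],
  [[16,-19,0],[0,0,0]],
  [[16,-19,0],[0,0,0]],
  [[16,-19,0],[0,0,0]],
  [[16,-19,0],[0,0,0]],
  [[16,-19,0],[0,0,0]],
  [[16,-19,0],[0,0,0]],
  [[16,-19,0],[0,0,0]],
  [[16,-19,0],[0,0,0]],
  [[16,-19,0],[0,0,0]],
  [[16,-19,0],[0,0,0]],
  [[16,-19,0],[0,0,0]],
  [[16,-19,0],[0,0,0]],
  [[5,-10,0],[0,0,0]],
  [[0,0,0],[0,0,0]],
  [[0,0,0],[0,0,0]],
])

```text
time_s: 32.7
eef_pos: [641.7, 192.5, 287.7]
ee_rot: [0.001, 0.959, 0.282, 0.001]
force: [-0.3, -0.1, -2.3]
grip_width: 0.087
```

Request:
play_rows([
  [[0,0,0],[0,-4,0]],
  [[0,0,0],[0,-4,0]],
  [[0,0,0],[0,-4,0]],
  [[0,0,0],[0,-4,0]],
  [[0,0,0],[0,-4,0]],
  [[0,0,0],[0,0,0]],
  [[0,0,0],[0,0,0]],
])

```text
time_s: 33.28
eef_pos: [642.8, 191.5, 286.6]
ee_rot: [0.049, 0.945, 0.277, -0.165]
force: [0.6, -0.2, -1.8]
grip_width: 0.091
```

```bash
python3 - <<'E'
from ov import *
plan(tgt(-8,-55,45,114.2),RT(),sym=False)
E
```

```text
t 33.3 pos [642.85 191.46 286.62] q6 -0.46811350217219205 F [ 0.61 -0.17 -1.8 ] w 7.7
 turn [ 0.13 -0.12  0.05] n>= 0.026032325638747234 | shift before turn [ 48.03  -1.28 125.45] after turn [ 48.29  -1.05 125.35] | 134.33402844673424
```

Request:
play_rows([
  [[7,0,18],[0.1,-0.1,0]],
  [[8,-0.2,21],[0,0,0]],
  [[8,-0.2,21],[0,0,0]],
  [[8,-0.2,21],[0,0,0]],
  [[8,-0.2,21],[0,0,0]],
  [[6,-0.2,15],[0,0,0]],
  [[3,0,8],[0,0,0]],
  [[0,0,0],[0,0,0]],
  [[0,0,0],[0,0,0]],
])

```text
time_s: 34.03
eef_pos: [643.7, 194.0, 155.7]
ee_rot: [0.049, 0.945, 0.277, -0.165]
force: [-0.4, -0.2, -1.6]
grip_width: 0.086
```

```bash
python3 - <<'E'
from ov import *
plan(tgt(5,-55,27,114.2),RT(),sym=False)
E
```

```text
t 34.0 pos [643.74 193.95 155.72] q6 -0.41310477452066147 F [-0.45 -0.17 -1.6 ] w 7.4
 turn [ 0.09 -0.12  0.07] n>= 0.023362832299889606 | shift before turn [19.9   0.57 15.57] after turn [19.93  0.57 15.53] | 25.275355269109777
```

Request:
play_rows([
  [[5,0,4],[0.1,-0.1,0]],
  [[5,0.3,4],[0,0,0]],
  [[4,0.2,4],[0,0,0]],
  [[3,0,3],[0,0,0]],
  [[2,0,0.5],[0,0,0]],
  [[1,0,0],[0,0,0]],
  [[0,0,0],[0,0,0]],
  [[0,0,0],[0,0,0]],
])

```text
time_s: 34.7
eef_pos: [655.3, 201.3, 133.0]
ee_rot: [0.049, 0.945, 0.277, -0.167]
force: [0.5, -0.5, -1.7]
grip_width: 0.091
```

Request:
play_rows([
  [[0.95,0,-0.35],[0,0,0]],
  [[0.95,0,-0.35],[0,0,0]],
  [[0,0,0],[0,0,0]],
  [[0,0,0],[0,0,0]],
])

```text
time_s: 35.03
eef_pos: [656.9, 202.4, 132.8]
ee_rot: [0.049, 0.945, 0.277, -0.168]
force: [0.2, 0.0, -1.0]
grip_width: 0.087
```

Request:
play_rows([
  [[0.95,0,-0.35],[0,0,0]],
  [[0.95,0,-0.35],[0,0,0]],
  [[0,0,0],[0,0,0]],
  [[0,0,0],[0,0,0]],
])

```text
time_s: 35.37
eef_pos: [658.6, 203.5, 132.8]
ee_rot: [0.049, 0.945, 0.277, -0.168]
force: [-0.2, 0.1, -1.6]
grip_width: 0.083
```

Request:
play_rows([
  [[0.95,0,-0.35],[0,0,0]],
  [[0,0,0],[0,0,0]],
  [[0,0,0],[0,0,0]],
])

```text
time_s: 35.62
eef_pos: [659.5, 204.0, 132.8]
ee_rot: [0.049, 0.945, 0.277, -0.168]
force: [-0.5, 0.1, -2.8]
grip_width: 0.089
```

Request:
play_rows([
  [[0.95,0,-0.35],[0,0,0]],
  [[0,0,0],[0,0,0]],
  [[0,0,0],[0,0,0]],
])

```text
time_s: 35.87
eef_pos: [659.9, 204.3, 132.8]
ee_rot: [0.049, 0.945, 0.277, -0.169]
force: [-4.9, -2.7, -0.7]
grip_width: 0.085
```

Contact with the tube at U x≈10.5. Slide down along the panel.

Request:
play_rows([
  [[-0.3,0,1],[0,0,0]],
  [[0,0,1],[0,0,0]],
  [[0,0,1],[0,0,0]],
  [[0,0,0.8],[0,0,0]],
  [[0,0,0],[0,0,0]],
  [[0,0,0],[0,0,0]],
])

```text
time_s: 36.37
eef_pos: [658.9, 203.5, 129.6]
ee_rot: [0.049, 0.945, 0.277, -0.168]
force: [-3.7, -3.2, 3.3]
grip_width: 0.086
```

Request:
play_rows([
  [[0,0,0.8],[0,0,0]],
  [[0,0,0],[0,0,0]],
  [[0,0,0],[0,0,0]],
])

```text
time_s: 36.62
eef_pos: [658.7, 203.4, 128.8]
ee_rot: [0.049, 0.945, 0.277, -0.168]
force: [-3.7, -3.2, 5.0]
grip_width: 0.085
```

Request:
play_rows([
  [[0,0,0.8],[0,0,0]],
  [[0,0,0],[0,0,0]],
  [[0,0,0],[0,0,0]],
])

```text
time_s: 36.87
eef_pos: [658.6, 203.3, 128.4]
ee_rot: [0.049, 0.945, 0.277, -0.167]
force: [-3.7, -2.0, 7.1]
grip_width: 0.081
```

Foot is down; release and retreat along the panel.

Request:
play_rows([
  [[0,0,0],[0,0,0]],
  [[0,0,0],[0,0,0]],
  [[0,0,0],[0,0,0]],
  [[0,0,0],[0,0,0]],
  [[0,0,0],[0,0,0]],
  [[0,0,-5],[0,0,0]],
  [[0,0,-10],[0,0,0]],
  [[0,0,-15],[0,0,0]],
  [[0,0,-20],[0,0,0]],
  [[0,0,-25],[0,0,0]],
  [[0,0,-30],[0,0,0]],
  [[0,0,-30],[0,0,0]],
  [[0,0,0],[0,0,0]],
  [[0,0,0],[0,5,0]],
  [[0,0,0],[0,5,0]],
  [[0,0,0],[0,5,0]],
  [[0,0,0],[0,5,0]],
  [[0,0,0],[0,0,0]],
], fingers=24)

```text
time_s: 38.37
eef_pos: [670.7, 218.2, 246.0]
ee_rot: [0.001, 0.959, 0.282, -0.0]
force: [-0.1, 0.1, 0.2]
grip_width: 0.282
```

```bash
python3 - <<'E'
from ov import *
def tri(a,b):
    o1,d1=ray('top',a);o2,d2=ray('scene',b)
    x=np.linalg.lstsq(np.stack([d1,-d2],1),o2-o1,rcond=None)[0];return (o1+d1*x[0]+o2+d2*x[1])/2
def loc(w): d=w-B;return np.array([d@bx,d@byv,w[2]])
for n,a,b in(('up',(525.5,256),(153.7,321)),('down',(500,267.5),(170,307.5)),('button in',(498.25,249.25),(183,330))):print(n,loc(tri(a,b)))
print('press TCP loc',loc(np.array([494.3,-395.5,100.3])),'hinge guess')
h=B+15*0*bx
for hx in(0,10):
  t=B+(hx-52-45)*bx; plan(np.array([t[0],t[1],200]),frame(-Z,byv),sym=False)
s=snap('scene','s7');t=snap('top','t7')
cv2.imwrite('pics/p3.png',np.hstack([cv2.resize(a[y:y+w,x:x+w,::-1],(400,400),interpolation=cv2.INTER_CUBIC) for a,x,y,w in((s,310,180,110),(t,200,170,120))]))
E
```

```text
up [ 27.54   3.49 146.97]
down [-34.68   3.35 129.71]
button in [ -5.51  48.3  100.62]
press TCP loc [ -1.75  45.84 100.3 ] hinge guess
t 38.4 pos [670.65 218.23 245.99] q6 -0.42249251466180665 F [-0.12  0.05  0.22] w 24.1
 turn [ 0.16  0.03 13.89] n>= 1.9567305651294606 | shift before turn [-502.22  316.82   47.28] after turn [-411.48  428.26   45.99] | 595.6813069062533
t 38.4 pos [670.65 218.23 245.99] q6 -0.42249251466180665 F [-0.12  0.05  0.22] w 24.1
 turn [ 0.16  0.03 13.89] n>= 1.9567305651294606 | shift before turn [-504.62  326.53   47.3 ] after turn [-411.48  438.26   45.99] | 602.9107901500968
```

View pics/p3.png

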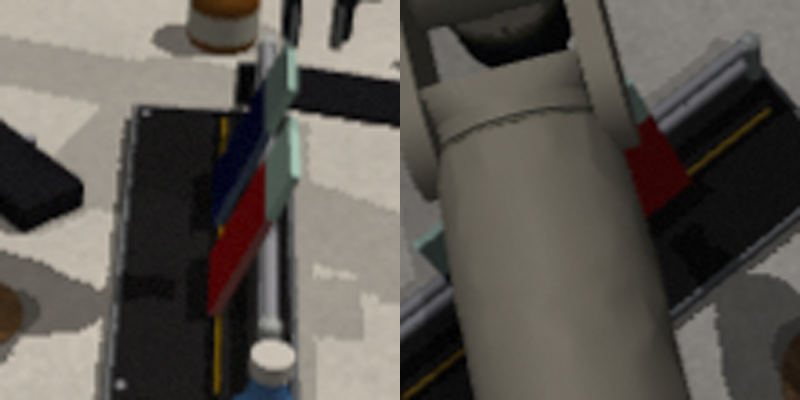

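Request:
play_rows([
  [[0,0,0],[0.1,0,7]],
  [[0,0,0],[0,0,6.9]],
  [[-11,12,0],[0,0,0]],
  [[-25,27,0],[0,0,0]],
  [[-25,27,0],[0,0,0]],
  [[-25,27,0],[0,0,0]],
  [[-25,27,0],[0,0,0]],
  [[-25,27,0],[0,0,0]],
  [[-25,27,0],[0,0,0]],
  [[-25,27,0],[0,0,0]],
  [[-25,27,0],[0,0,0]],
  [[-25,27,0],[0,0,0]],
  [[-25,27,0],[0,0,0]],
  [[-25,27,0],[0,0,0]],
  [[-25,27,0],[0,0,0]],
  [[-25,27,0],[0,0,0]],
  [[-25,27,0],[0,0,0]],
  [[-25,27,0],[0,0,0]],
  [[-25,27,0],[0,0,0]],
  [[0,0,0],[0,0,0]],
], fingers=0)

```text
time_s: 40.13
eef_pos: [426.3, -340.5, 247.3]
ee_rot: [0.002, 0.987, 0.162, -0.002]
force: [0.1, -0.9, -0.6]
grip_width: -0.002
```

```bash
python3 - <<'E'
from ov import *
t=B-80*bx+1*byv; plan(np.array([t[0],t[1],112]),frame(-Z,byv),sym=False)
print([ (c,round(d['p'],2),np.array(d['position'])*[640,480]) for c in('scene','top') if ctrl.capture(c) is not None for d in ctrl.spot_in(c,'mug')[:2]])
E
```

```text
t 40.1 pos [ 426.25 -340.52  247.28] q6 -1.211129086974781 F [ 0.08 -0.88 -0.6 ] w -0.1
 turn [ 0.15  0.27 -0.23] n>= 0.0547376722855971 | shift before turn [  2.37  -4.56 135.26] after turn [  1.74  -4.2  135.28] | 135.35623731994176
[('scene', 0.83, array([295.68, 255.31])), ('top', 0.61, array([331.2 , 278.21])), ('top', 0.38, array([462.72, 186.91]))]
```

Request:
play_rows([
  [[1,-2,20],[0.15,0.25,-0.2]],
  [[1,-2,25],[0,0,0]],
  [[0,0,25],[0,0,0]],
  [[0,0,25],[0,0,0]],
  [[0,0,22],[0,0,0]],
  [[0,0,13],[0,0,0]],
  [[0,0,5],[0,0,0]],
  [[0,0,0],[0,0,0]],
  [[0,0,0],[0,0,0]],
])

```text
time_s: 41.08
eef_pos: [429.2, -329.7, 112.9]
ee_rot: [-0.0, 0.986, 0.167, 0.001]
force: [0.8, -0.9, -0.3]
grip_width: 0.001
```

Request:
play_rows([
  [[0,8,0],[0,0,0]],
  [[0,8,0],[0,0,0]],
  [[0,8,0],[0,0,0]],
  [[0,8,0],[0,0,0]],
  [[0,8,0],[0,0,0]],
  [[0,8,0],[0,0,0]],
  [[0,0,0],[0,0,0]],
])

```text
time_s: 41.67
eef_pos: [441.6, -366.4, 113.8]
ee_rot: [-0.013, 0.986, 0.167, -0.003]
force: [-27.4, 57.9, 49.8]
grip_width: -0.003
```

Request:
play_rows([
  [[0,-8,0],[0,0,0]],
  [[0,-10,0],[0,0,0]],
  [[0,-10,0],[0,0,0]],
  [[0,-10,0],[0,0,0]],
  [[0,0,-15],[0,0,0]],
  [[0,0,-25],[0,0,0]],
  [[0,0,-25],[0,0,0]],
  [[0,0,-25],[0,0,0]],
  [[0,0,-10],[0,0,0]],
  [[0,0,0],[0,0,0]],
  [[0,0,0],[0,0,0]],
], fingers=50)

```text
time_s: 42.58
eef_pos: [431.4, -339.6, 211.2]
ee_rot: [-0.001, 0.986, 0.166, 0.001]
force: [-0.4, 0.1, -0.5]
grip_width: 0.583
```

```bash
python3 - <<'E'
from ov import *
t=B-28*bx+1*byv; plan(np.array([t[0],t[1],112]),frame(-Z,byv),sym=False)
s=snap('scene','s8')
t=snap('top','t8')
cv2.imwrite('pics/l.png',np.hstack([cv2.resize(a[y:y+w,x:x+w,::-1],(400,400),interpolation=cv2.INTER_CUBIC) for a,x,y,w in((s,120,270,90),(t,460,215,90))]))
E
```

```text
t 42.6 pos [ 431.36 -339.59  211.22] q6 -1.2155750335738313 F [-0.36  0.13 -0.46] w 49.8
 turn [-0.07 -0.09  0.22] n>= 0.03539275233359201 | shift before turn [-3.74 47.14 99.15] after turn [-3.4  47.03 99.22] | 109.85226009976468
```

View pics/l.png

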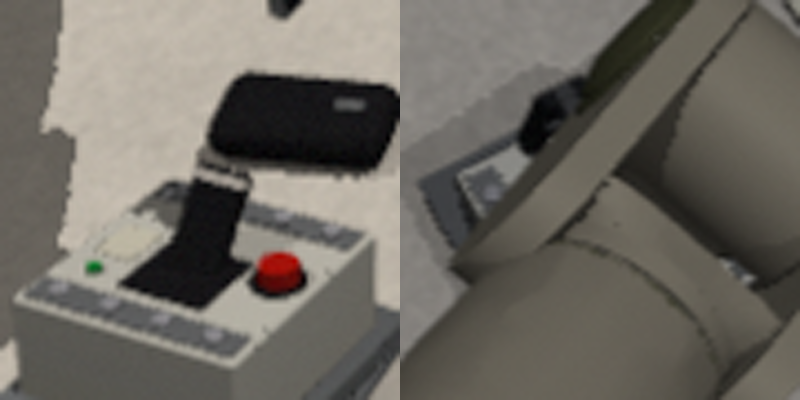

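Request:
play_rows([
  [[-1.7,25,0],[0,0,0.2]],
  [[-1.7,24,0],[0,0,0]],
  [[0,0,20],[0,0,0]],
  [[0,0,25],[0,0,0]],
  [[0,0,25],[0,0,0]],
  [[0,0,20],[0,0,0]],
  [[0,0,10],[0,0,0]],
  [[0,0,5],[0,0,0]],
  [[0,0,0],[0,0,0]],
  [[0,0,0],[0,0,0]],
])

```text
time_s: 43.52
eef_pos: [444.6, -387.0, 107.6]
ee_rot: [-0.0, 0.986, 0.164, 0.001]
force: [-0.6, -0.0, 1.0]
grip_width: 0.585
```

Request:
play_rows([
  [[0,0,0],[0,0,0]],
  [[0,0,0],[0,0,0]],
  [[0,0,0],[0,0,0]],
  [[0,0,0],[0,0,0]],
  [[0,0,0],[0,0,0]],
  [[0,0,0],[0,0,0]],
  [[0,0,0],[0,0,0]],
  [[0,0,0],[0,0,0]],
], fingers=20, squeeze=20)

```text
time_s: 44.18
eef_pos: [446.0, -386.6, 108.6]
ee_rot: [0.001, 0.986, 0.165, 0.003]
force: [6.4, 3.6, 3.5]
grip_width: 0.344
```

```bash
python3 - <<'E'
from ov import *
p=ctrl.sense()['eef_pos'];d=p-B;print(d@bx,d@byv,p[2],ctrl.sense()['force'])
hx,hz=16,87
x0,z0=d@bx,p[2]+19
r=np.hypot(x0-hx,z0-hz);a0=np.arctan2(x0-hx,z0-hz);print(r,np.degrees(a0))
pr=np.array([x0,z0])
for a in np.radians(np.linspace(-50,10,11)):
    q=np.array([hx+r*np.sin(a),hz+r*np.cos(a)]);print(round(np.degrees(a)),q,q-pr);pr=q
E
```

```text
-25.775476427323422 2.9870955941877377 108.56799017097559 [6.43 3.61 3.53]
58.23188351103051 -45.84012625235474
-50 [-28.61 124.43] [-2.83 -3.14]
-44 [-24.45 128.89] [4.16 4.46]
-38 [-19.85 132.89] [4.6 4. ]
-32 [-14.86 136.38] [4.99 3.5 ]
-26 [ -9.53 139.34] [5.33 2.96]
-20 [ -3.92 141.72] [5.61 2.38]
-14 [  1.91 143.5 ] [5.83 1.78]
-8 [  7.9  144.67] [5.98 1.16]
-2 [ 13.97 145.2 ] [6.07 0.53]
4 [ 20.06 145.09] [ 6.09 -0.11]
10 [ 26.11 144.35] [ 6.05 -0.74]
```

Request:
play_rows([
  [[0,4.2,-4.5],[0,0,0]],
  [[0,4.6,-4],[0,0,0]],
  [[0,5,-3.5],[0,0,0]],
  [[0,0,0],[0,0,0]],
  [[0,0,0],[0,0,0]],
])

```text
time_s: 44.6
eef_pos: [450.5, -399.3, 119.9]
ee_rot: [-0.0, 0.986, 0.165, 0.003]
force: [8.1, 2.1, -0.1]
grip_width: 0.347
```

Low forces; continue the arc.

Request:
play_rows([
  [[0,5.3,-3],[0,0,0]],
  [[0,5.6,-2.4],[0,0,0]],
  [[0,5.8,-1.8],[0,0,0]],
  [[0,0,0],[0,0,0]],
  [[0,0,0],[0,0,0]],
])

```text
time_s: 45.02
eef_pos: [455.9, -414.9, 126.9]
ee_rot: [-0.0, 0.986, 0.165, 0.003]
force: [8.2, 4.5, -1.8]
grip_width: 0.349
```

Request:
play_rows([
  [[0,6,-1.2],[0,0,0]],
  [[0,6,-0.5],[0,0,0]],
  [[0,6,0],[0,0,0]],
  [[0,0,0],[0,0,0]],
  [[0,0,0],[0,0,0]],
])

```text
time_s: 45.43
eef_pos: [461.8, -431.9, 128.7]
ee_rot: [-0.0, 0.986, 0.165, 0.003]
force: [7.9, 4.0, -0.9]
grip_width: 0.347
```

Request:
play_rows([
  [[0,3,0.3],[0,0,0]],
  [[0,2,0.2],[0,0,0]],
  [[0,0,0],[0,0,0]],
  [[0,0,0],[0,0,0]],
])

```text
time_s: 45.77
eef_pos: [463.4, -436.3, 128.3]
ee_rot: [-0.001, 0.986, 0.165, 0.003]
force: [7.7, 5.5, 0.9]
grip_width: 0.346
```

Request:
play_rows([
  [[0,2,0.2],[0,0,0]],
  [[0,2,0.3],[0,0,0]],
  [[0,0,0],[0,0,0]],
  [[0,0,0],[0,0,0]],
])

```text
time_s: 46.1
eef_pos: [464.7, -440.0, 127.8]
ee_rot: [-0.001, 0.986, 0.165, 0.003]
force: [7.2, 4.9, 1.4]
grip_width: 0.343
```

Request:
play_rows([
  [[0,2,0.3],[0,0,0]],
  [[0,2,0.3],[0,0,0]],
  [[0,0,0],[0,0,0]],
  [[0,0,0],[0,0,0]],
])

```text
time_s: 46.43
eef_pos: [466.0, -443.7, 127.1]
ee_rot: [-0.001, 0.986, 0.165, 0.003]
force: [7.0, 5.6, 0.3]
grip_width: 0.344
```

```bash
python3 - <<'E'
from ov import *
s=snap('scene','s9')
cv2.imwrite('pics/l2.png',cv2.resize(s[260:360,120:220,::-1],(500,500),interpolation=cv2.INTER_CUBIC))
E
```

```text
(no output)
```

View pics/l2.png

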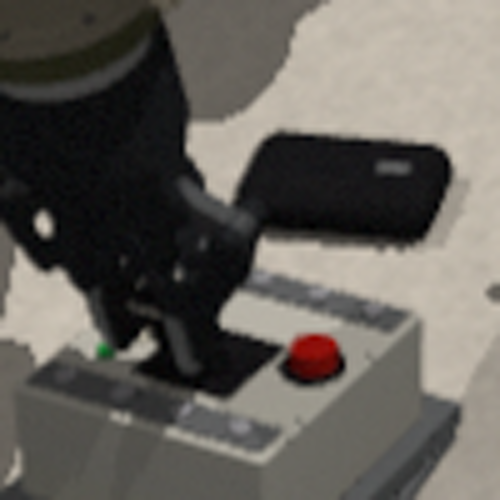

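Request:
play_rows([
  [[0,0,0],[0,0,0]],
  [[0,0,0],[0,0,0]],
  [[0,0,0],[0,0,0]],
  [[0,0,0],[0,0,0]],
  [[0,0,0],[0,0,0]],
  [[0,0,0],[0,0,0]],
  [[0,0,-15],[0,0,0]],
  [[0,0,-25],[0,0,0]],
  [[0,0,-25],[0,0,0]],
  [[0,0,-25],[0,0,0]],
  [[0,0,-25],[0,0,0]],
  [[0,-28,0],[0,0,0]],
  [[0,-28,0],[0,0,0]],
  [[0,-28,0],[0,0,0]],
  [[0,-28,0],[0,0,0]],
  [[0,-28,0],[0,0,0]],
  [[0,-28,0],[0,0,0]],
  [[0,0,0],[0,0,0]],
], fingers=60)

```text
time_s: 47.98
eef_pos: [408.7, -282.6, 241.9]
ee_rot: [-0.001, 0.986, 0.165, 0.001]
force: [-0.4, -0.1, 0.5]
grip_width: 0.705
```

```bash
python3 - <<'E'
from ov import *
s=snap('scene','s10');t=snap('top','t10')
z=lambda a,x,y,w,h,W,H:cv2.resize(a[y:y+h,x:x+w,::-1],(W,H),interpolation=cv2.INTER_CUBIC)
cv2.imwrite('pics/f.png',np.hstack([z(s,120,180,300,225,400,300),np.zeros((300,0,3),np.uint8),z(t,200,160,360,180,400,300)]))
a=np.hstack([z(s,120,285,75,75,300,300),z(t,470,220,75,75,300,300)])
cv2.imwrite('pics/f.png',np.vstack([cv2.imread('pics/f.png'),np.hstack([a,z(s,270,225,60,90,200,300)])]))
plan([400,-300,250])
E
```

```text
t 48.1 pos [ 409.67 -285.86  241.89] q6 -1.1768224165055112 F [ 0.97 -1.05  0.35] w 60.5
 turn [0. 0. 0.] n>= 0.0 | shift before turn [-13.73  10.23  -8.13] after turn [-13.73  10.23  -8.13] | 18.95121376126696
```

View pics/f.png

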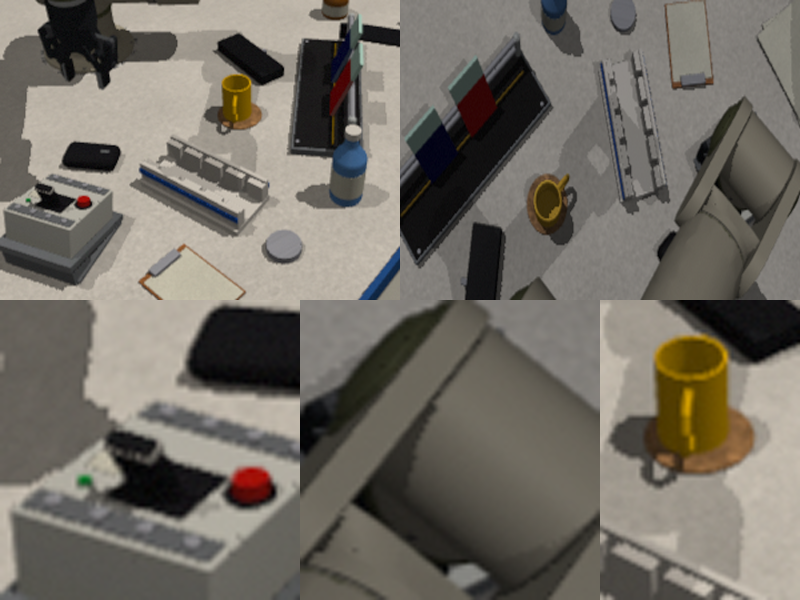

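```bash
cat > mugfit.py <<'E'
from ov import *
from scipy.optimize import minimize
def mask(im):
    h=cv2.cvtColor(im,cv2.COLOR_RGB2HSV);return ((h[...,0]>18)&(h[...,0]<32)&(h[...,1]>190)).astype(np.uint8)
def mugfit(s,t,z0=4):
    I={'scene':(mask(s),(255,330,215,300)),'top':(mask(t),(300,370,240,310))}
    a=np.linspace(0,2*np.pi,40)
    def ren(cam,p):
        m=np.zeros((480*4,640*4),np.uint8)
        for pts in([p[0]+32*np.cos(a),p[1]+32*np.sin(a)],):
            P=[proj(cam,(x,y,z)) for z in(z0,z0+85) for x,y in zip(*pts)]
            cv2.fillConvexPoly(m,cv2.convexHull((np.array(P)*4+1.5).round().astype(np.int32)),1)
        H=[proj(cam,np.array([p[0],p[1],z])+r*yawdir(p[2])+w*yawdir(p[2]+1.57)) for r in(30,69) for z in(z0+20,z0+65) for w in(-5,5)]
        cv2.fillConvexPoly(m,cv2.convexHull((np.array(H)*4+1.5).round().astype(np.int32)),1)
        return cv2.resize(m*255,(640,480),interpolation=cv2.INTER_AREA)/255.
    def cost(p,cams):
        c=0
        for k in cams:
            M,(x0,x1,y0,y1)=I[k];c+=np.abs(ren(k,p)-M)[y0:y1,x0:x1].sum()/M[y0:y1,x0:x1].sum()
        return c
    for cams in(('scene',),('top',),('scene','top')):
        r=minimize(cost,[473,40,-1.0],args=(cams,),method='Nelder-Mead',options=dict(initial_simplex=[[473,40,-1],[490,40,-1],[473,57,-1],[473,40,-.6]]))
        print(cams,r.x,r.fun)
def coaster(s,t):
    for n,im,(x0,x1,y0,y1) in(('scene',s,(265,340,235,295)),('top',t,(300,365,245,312))):
        h=cv2.cvtColor(im,cv2.COLOR_RGB2HSV);m=((h[...,0]>5)&(h[...,0]<18)&(h[...,1]>90)).astype(np.uint8);k=np.zeros_like(m);k[y0:y1,x0:x1]=m[y0:y1,x0:x1]
        c=max(cv2.findContours(k,cv2.RETR_EXTERNAL,cv2.CHAIN_APPROX_NONE)[0],key=cv2.contourArea);e=cv2.fitEllipse(cv2.convexHull(c));w=at(n,e[0],4);print('coaster',n,w,e)
E
python3 - <<'E'
from mugfit import *
r=lambda f:cv2.imread(f'pics/{f}.png')[:,:,::-1].copy()
coaster(r('scene0'),r('top0'));mugfit(r('s10'),r('t10'));print('earlier');mugfit(r('s7'),r('t6'))
E
```

```text
coaster scene [478.76  34.18   4.  ] ((299.2494201660156, 265.7611999511719), (21.293859481811523, 32.72591018676758), 88.76302337646484)
coaster top [473.36  37.48   4.  ] ((332.07708740234375, 282.3134765625), (35.506446838378906, 35.73713684082031), 98.02811431884766)Traceback (most recent call last):
  File "<stdin>", line 3, in <module>
  File "mugfit.py", line 22, in mugfit
    r=minimize(cost,[473,40,-1.0],args=(cams,),method='Nelder-Mead',options=dict(initial_simplex=[[473,40,-1],[490,40,-1],[473,57,-1],[473,40,-.6]]))
    res = _minimize_neldermead(fun, x0, args, callback, bounds=bounds,
                               **options)
    fxr = func(xr)
    fx = function(np.copy(x), *(wrapper_args + args))
  File "mugfit.py", line 19, in cost
    M,(x0,x1,y0,y1)=I[k];c+=np.abs(ren(k,p)-M)[y0:y1,x0:x1].sum()/M[y0:y1,x0:x1].sum()
                                   ~~~^^^^^
  File "mugfit.py", line 11, in ren
    P=[proj(cam,(x,y,z)) for z in(z0,z0+85) for x,y in zip(*pts)]
       ~~~~^^^^^^^^^^^^^
  File "h.py", line 10, in proj
    c=ctrl.get_calibration(cam);K,R,t=[np.array(c[k]) for k in('K','R','t')]
ValueError: time passes only in moves, steps and waits
```

```bash
sed -i 's/^def ray/import functools\ncal=functools.lru_cache(ctrl.get_calibration)\ndef ray/; s/c=ctrl.get_calibration(cam)/c=cal(cam)/' h.py
python3 - <<'E'
from mugfit import *
r=lambda f:cv2.imread(f'pics/{f}.png')[:,:,::-1].copy()
print(mask(r('s10'))[215:300,255:330].sum(),mask(r('t10'))[240:310,300:370].sum())
mugfit(r('s10'),r('t10'));print('earlier');mugfit(r('s7'),r('t6'))
E
```

```text
684 491
('scene',) [470.26  36.06  -0.94] 0.10705767687191835
('top',) [465.92  36.96  -0.94] 0.33060181302663627
('scene', 'top') [467.66  37.37  -0.94] 0.4488441645759434
earlier
('scene',) [471.34  35.48  -0.92] 0.09478829212844558
('top',) [465.49  36.53  -0.9 ] 0.4082327531444543
('scene', 'top') [468.85  36.66  -0.93] 0.522363068243543
```

```bash
python3 - <<'E'
from mugfit import *
a=cv2.imread('pics/scene0.png').astype(int);s=ctrl.capture('scene')[:,:,::-1].astype(int)
d=np.abs(a-s).max(2)[310:355,140:195];print('lever region: max diff',d.max(),'px>40:',(d>40).sum())
d2=np.abs(a-cv2.imread('pics/s8.png').astype(int)).max(2)[310:355,140:195];print('for comparison, dropped px>40:',(d2>40).sum())
z=ctrl.sense();print(z['time_s'],z['eef_pos'],z['force'])
if (d>40).sum()<60: print(ctrl.finish_job())
E
```

```text
lever region: max diff 58 px>40: 60
for comparison, dropped px>40: 413
48.1333 [ 409.83 -286.56  241.7 ] [-0.15 -0.03  0.65]
```

```bash
python3 - <<'E'
from mugfit import *
a=cv2.imread('pics/scene0.png').astype(np.float32);s=cv2.imread('pics/s10.png').astype(np.float32)
d=np.abs(a-s).max(2)[310:355,140:195];y,x=np.nonzero(d>40);print('diff cols',x.min()+140,x.max()+140,'rows',y.min()+310,y.max()+310, 'sign',(s-a).mean(2)[310:355,140:195][d>40].mean())
f=lambda i:cv2.cvtColor(i,cv2.COLOR_BGR2GRAY)[312:335,142:166]
for n,i in(('start',a),('now',s)):
    m=f(i)<60;v,u=np.nonzero(m);print(n,m.sum(),u.mean()+142,v.mean()+312,v.min()+312,u.min()+142)
print('shift',cv2.phaseCorrelate(f(a),f(s)))
E
```

```text
diff cols 140 148 rows 310 322 sign -50.157658
start 224 155.66071428571428 327.39285714285717 318 146
now 224 155.65178571428572 327.375 318 146
shift ((-0.20622418873723447, 0.009258080418181436), 0.8897844892409112)
```

The only changed pixels are arm shadow beside the console. The lever silhouette matches its start (fully up) position, so I'm handing in.

```bash
python3 -c "
from rig import ctrl
print(ctrl.finish_job())"
```

```text
the job is handed in; nothing more can be done
None
```

The job is done and handed in at about 48 s of the 210 s limit; no verdict came back.

What I did:
1. **Breaker off:** I pressed the test button with both panels still in the carrier, and the lever dropped. Only the navy and red panels were present.
2. **Mug:** I moved it to the coaster.
3. **Panels:** I stood navy at rack y ≈ +60 mm and red at ≈ −60 mm. Each was held at 20°, moved back until it touched the top tube, then slid down to the mat and let go.
4. **Breaker on:** I lifted the lever by gripping its sides and following its arc.

Last checks:
- **Panels:** both stand with the foot on the yellow line, lacquer facing out, well apart and leaning on the tube. I judged the final tilt from the gripper's 20° hold and the pictures; it was not measured separately.
- **Mug:** it stands upright about 8 mm from the coaster centre in both cameras, within the 25 mm allowed. It had not been knocked.
- **Lever:** its outline matches the starting "up" picture pixel for pixel. My first image check came out just over my own limit, but the differing pixels were only arm shadow beside the console.
- **Other items:** the bystanders in view look unmoved. I did not measure them.

What went wrong or disagreed:
- **Lever push:** my first try, pushing with closed fingers, jammed on the lever's end at about 80 N on the wrist, against the 120 N limit. I backed off and switched to gripping it.
- **Cameras:** the two views disagreed by 3–6 mm, so I placed the panels by feel.

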